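# Pack polished specimens in the dry case and latch it

## Robot

A 6-joint arm with a two-finger parallel gripper is mounted at the origin on the work surface. World frame = base frame: x ahead of the robot, y to its left, z up, the work surface at z = 0. Lengths are in m, angles in rad, forces in N, time in s.
With the tool pointing down it reaches from about 0.225 to 0.875 m from the base axis. Payload 3.4 kg.
Tool frame: the origin (TCP) lies where the fingers leave the gripper's body, on its centre line; the fingertips stand 73 mm ahead of it and the grasp point (between the pads) lies 54 mm ahead of it; x points along the fingers, y is the direction in which the jaws open and shut, and the axes are right-handed (so a half turn about x gives the same grasp; the last joint's range is limited). The gripper opens to 85 mm and grips with 20 to 120 N. Pads are 22 mm wide; open, the fingers measure 114 mm over their backs; the gripper's body (76 mm by 85 mm) begins 54 mm behind the grasp point. The pads swing forward as they close: fully open they stand 13 mm farther back than shut.
Start: joints at [-1.274, 0.276, 1.505, -0, 1.361, -0.121], TCP at [0.233, -0.526, 0.304] pointing down, gripper open.
Joint ranges: [-2.89, 2.89], [-0.75, 2.08], [0.22, 2.7], [-1.18, 4.32], [0.11, 2.71], [-2.7, 2.7]. Speed limits (rad/s): [2.57, 2.57, 3.14, 3.14, 3.14, 3.14].

## Interface

Orientations are given as a unit quaternion [w, x, y, z].
In Python, from rig import manip gives the robot as it stands.
- The arm moves only by the tool play_rows, never from a script. Its argument "steps" is a list of rows, each a list of 5 numbers: the closure, from 0 (fully open) to 1 (shut), then the shift along the tool's x, y, z as a fraction of full scale, then the turn about the tool's x as a fraction of full scale. In form: [[grip, tx, ty, tz, twist], ...]. A call has 1 to 20 rows; each row shifts and turns the commanded pose from where the row before left it, along the tool's axes as they then stand; what a row does not reach is not made up. Full scale, the value 1, is 0.03 m for a shift and 6 degrees for a turn. A row lasts 1/10 s, in which the tool goes at most 50 mm and 8.59 degrees, less where a joint would pass 70% of its speed; a pose out of reach is approached as far as the arm can. A call with a number of a shift or a turn outside -1 to 1 is refused whole. A call with a gripper value outside its range is refused whole. The fingers move at their own pace and stop on an object; "newtons" is the grip in N (left out, the last holds). Time passes only in rows, so rows that do not move let the fingers close. It gives the time, the measured TCP pose, the force and the opening at its end, in the units of the state.
- manip.get_state(): the state, without advancing time (a new reading comes with each control period).
- manip.get_image(name): name is "scene" or "top" or "wrist"; returns (picture, depth): 384x512x3 uint8, red, green, blue; 384x512 float32, m along the optical axis (not along the pixel's ray), 0 where there is no reading.
- manip.camera_model(name): a dict with "mtx" (3x3 intrinsics, pixels), "k1" (the pictures are not rectified: a ray, as slopes to the right and down, at radius r is drawn at 1 + k1 r^2 times it, then the intrinsics apply), "R" (3x3) and "t" (3): a world point X has camera coordinates R X + t. Camera axes: x right, y down, z forward; pixel columns grow to the right and rows downward; lengths in m; the calibration is good to about 2 mm. A picture is of the moment at which its call begins: read the wrist's pose just before it. camera_model takes no time and is no camera call; for the wrist camera it gives the pose at the moment of the call.
- manip.sign_off(): hands the job in, once; it reports no verdict.
Trained networks look in the newest picture that a camera, given by its name, has taken for a name from the list of things; names that differ only in an ending like _2 or _b are one class to them, and where a whole thing is asked for, a point or a joint stands for the part that bears it (a point fixed in the world has none). Each returns a list of dicts, best first, with "conf" (0 to 1); they miss things now and then, are a little off and sometimes report something else, mostly with a low value. They report only what shows in the picture. A call takes as long as a camera call.
- manip.regions_of(camera, query): "mask" (384x512 bool, what is visible of it).
- manip.mark_of(camera, query): "location" ([x, y, z] in m, in the coordinates of the camera as it stood for that picture, good to about 4 mm: a listed point, or the origin of a listed thing).
The state is a dict: "clock": time; "qpos": joint angles; "qd": joint speeds; "effort": joint torques, N m; "position": TCP position; "ee_rot": TCP orientation; "contact_force": force on the tool from outside, world axes, zero at the start; "moment": the same for the moment, N m; "width": finger opening in m.
Only numpy, scipy, OpenCV 4.12 (cv2) and the standard library are available. Lean on these libraries where they do the work, as an engineer would, in place of code of your own. Each camera call takes 0.05 s, during which the arm holds its last target.

## Task

Put the polished specimens away before they tarnish: stand every black specimen puck from the bench in a pocket of its own in the grey case's rack, polished face up, setting it down and not dropping it. Then set the loose lid gently on the case and, with both latch levers still up, press it down until it sits level and fully home. Finally fasten the latch at each end: swing its wire loop over the lid's keeper and press the lever down past centre until it lies flat against the case; leave the other things on the bench where they are.

Things in the scene. Friction and masses are not known exactly. Their poses are not given: they have to be found in the camera images.
- case: Grey dry case, fixed: outside 160 mm (its y) x 120 mm (its x), rim 97 mm high, walls 5 mm, hollow down to the rack. Origin: centre of its underside, z up. A draw latch on each end wall (y = +80 and -80 mm): a lever on a pivot, and a wire loop swinging on the lever. Open latches stick out up to 75 mm from the end walls.
- rack (a point): Centre of the white rack inside the case, at the height of its pocket floors, 58 mm above the case's origin; axes as the case's. Four square pockets 40 x 40 mm, 6 mm deep, are centred at x = +/-24 mm, y = +/-34 mm from here. A puck fits a pocket loosely; one puck per pocket.
- rim (a point): Centre of the mouth of the case, 100 mm above the case's origin, where the underside of a fully home lid lies. Around the rim runs a black rubber seal, its top 104 mm above the origin when free: a lid that merely rests on it is 4 mm too high. About 14 N down on the middle of the lid presses the seal home; it then stays down, and the lid with it.
- lid: Loose aluminium lid, 0.5 kg: plate 160 mm (its y) x 120 (its x) x 5. Origin: centre of the plate's underside, z up. A locating step below the plate, 8 mm deep (146 x 106 mm, lower half 140 x 100) fits into the case with 2 mm play each way; on the bench the lid stands on it. Fits either way round. Home: origin 100 mm above the case's, axes parallel.
- lid_grip (a point): Middle of the top of the lid's black strap handle, 43 mm above the lid's origin; axes as the lid's. The bar runs along the lid's y: 90 mm long, 16 mm wide, 10 mm thick, with 28 mm of free space under it and a post at y = +/-39 mm.
- pivot_a (a point): Pivot of the lever of the latch at the case's +y end, fixed in the case: at x = 0, 22 mm out from the end wall, 70 mm above the case's origin. The pivot's axis runs along the case's x.
- lever_a (a joint): Lever (steel, 26 mm wide, 46 mm from pivot to tip) of the latch at the case's +y end. 0 = closed, straight down along the end wall, its outer face 6 mm farther out than the pivot; grows as it swings out and up: 1.57 = level, pointing out; 2.4 = its stop. Friction (0.05 N m) holds it anywhere (it may sag slowly). Loop hooked, it draws tight from about 1.0, needs about 5 N, goes over centre at 0.2, then stays at 0.
- loop_a_bar (a point): Middle of the cross-bar of the wire loop of the latch at the case's +y end: a U of 6 mm round steel, 44 mm wide outside (along the case's x), straddling the lever; bar 46 mm from its swivel, which lies 12 mm from the pivot on the line to the lever's tip. Swings very easily: starts lying back, out over the raised lever; pushed well past upright it falls onto the lid's edge and stays. Sprung, 6 N per mm.
- keeper_a (a point): Hook-shaped keeper, 20 mm wide, in the middle of the lid's +y edge. The point is 14.5 mm out from the plate's edge, 6 mm above the lid's origin: the outermost place of a hooked cross-bar, which lies on the keeper's ledge (top 3 mm above the lid's origin) between the plate's edge and an upturned lip 17.5 to 21 mm out that reaches 10 mm above the origin.
- pivot_b (a point): Pivot of the lever of the latch at the case's -y end, fixed in the case: at x = 0, 22 mm out from the end wall, 70 mm above the case's origin. The pivot's axis runs along the case's x.
- lever_b (a joint): Lever (steel, 26 mm wide, 46 mm from pivot to tip) of the latch at the case's -y end. 0 = closed, straight down along the end wall, its outer face 6 mm farther out than the pivot; grows as it swings out and up: 1.57 = level, pointing out; 2.4 = its stop. Friction (0.05 N m) holds it anywhere (it may sag slowly). Loop hooked, it draws tight from about 1.0, needs about 5 N, goes over centre at 0.2, then stays at 0.
- loop_b_bar (a point): Middle of the cross-bar of the wire loop of the latch at the case's -y end: a U of 6 mm round steel, 44 mm wide outside (along the case's x), straddling the lever; bar 46 mm from its swivel, which lies 12 mm from the pivot on the line to the lever's tip. Swings very easily: starts lying back, out over the raised lever; pushed well past upright it falls onto the lid's edge and stays. Sprung, 6 N per mm.
- keeper_b (a point): Hook-shaped keeper, 20 mm wide, in the middle of the lid's -y edge. The point is 14.5 mm out from the plate's edge, 6 mm above the lid's origin: the outermost place of a hooked cross-bar, which lies on the keeper's ledge (top 3 mm above the lid's origin) between the plate's edge and an upturned lip 17.5 to 21 mm out that reaches 10 mm above the origin.
- puck1: Black resin specimen mount (puck), a plain cylinder 30 mm in diameter and 25 mm tall, about 45 g, standing on the bench with its polished metal section in the upper face. Origin: centre of its underside; z is its axis, out through the polished face. There are two to four in a run; the absent ones read None.
- puck2: Black resin specimen mount (puck), a plain cylinder 30 mm in diameter and 25 mm tall, about 45 g, standing on the bench with its polished metal section in the upper face. Origin: centre of its underside; z is its axis, out through the polished face. There are two to four in a run; the absent ones read None.
- puck3: Black resin specimen mount (puck), a plain cylinder 30 mm in diameter and 25 mm tall, about 45 g, standing on the bench with its polished metal section in the upper face. Origin: centre of its underside; z is its axis, out through the polished face. There are two to four in a run; the absent ones read None.
- puck4: Black resin specimen mount (puck), a plain cylinder 30 mm in diameter and 25 mm tall, about 45 g, standing on the bench with its polished metal section in the upper face. Origin: centre of its underside; z is its axis, out through the polished face. There are two to four in a run; the absent ones read None.
- wash_bottle: White wash bottle with red cap, 54 mm wide, 150 mm tall. A bystander, not part of the job. Origin: centre of its underside.
- paste_jar: Small amber jar, 50 mm wide, 50 mm tall. A bystander, not part of the job. Origin: centre of its underside.
- tape: Roll of white tape, 52 mm wide, 18 mm tall. A bystander, not part of the job. Origin: centre of its underside.
- dish: Glass dish, 86 mm wide, 16 mm tall. A bystander, not part of the job. Origin: centre of its underside.
- tweezers: Steel tweezers lying flat, 110 mm long. A bystander, not part of the job. Origin: centre of its underside.
- loupe: Black loupe with a metal collar, 42 mm wide, 32 mm tall. A bystander, not part of the job. Origin: centre of its underside.
- slide_box: White slide box, 80 x 32 x 28 mm. A bystander, not part of the job. Origin: centre of its underside.

How it is judged:
On the way, in this order (a step that is already met when the one before it is completed fails the run):
1. every specimen stands in a pocket of the rack, the lid not yet on (x of puck1 in the frame of case between -0.052 and 0.052 m and y of puck1 in the frame of case between -0.072 and 0.072 m and z of puck1 in the frame of case between 0.054 and 0.0615 m and angle between each of puck1, puck2, puck3, puck4's own z axis and vertical below 0.1 rad and x of puck2 in the frame of case between -0.052 and 0.052 m and y of puck2 in the frame of case between -0.072 and 0.072 m and z of puck2 in the frame of case between 0.054 and 0.0615 m and x of puck3 in the frame of case between -0.052 and 0.052 m and y of puck3 in the frame of case between -0.072 and 0.072 m and z of puck3 in the frame of case between 0.054 and 0.0615 m and x of puck4 in the frame of case between -0.052 and 0.052 m and y of puck4 in the frame of case between -0.072 and 0.072 m and z of puck4 in the frame of case between 0.054 and 0.0615 m and horizontal distance between lid and case above 0.1 m), for 0.2 s.
2. the lid is pressed fully home and level, both latch levers still up (x of lid in the frame of case between -0.005 and 0.005 m and y of lid in the frame of case between -0.005 and 0.005 m and z of lid in the frame of case between 0.097 and 0.1018 m and angle between lid's own z axis and vertical below 0.02 rad and value of joint each of lever_a, lever_b above 1.2 rad), for 0.2 s.
At the end, for the whole second after the job is handed in: every specimen present stands upright (within 0.1 rad) on a pocket floor of the rack; the lid is home (origin 97 to 101.8 mm above the case's, centred within 5 mm, level within 0.02 rad); each cross-bar lies behind its keeper's lip and each lever is past centre (joint below 0.12 rad); all at rest (x of puck1 in the frame of case between -0.052 and 0.052 m and y of puck1 in the frame of case between -0.072 and 0.072 m and z of puck1 in the frame of case between 0.054 and 0.0615 m and angle between each of puck1, puck2, puck3, puck4's own z axis and vertical below 0.1 rad and x of puck2 in the frame of case between -0.052 and 0.052 m and y of puck2 in the frame of case between -0.072 and 0.072 m and z of puck2 in the frame of case between 0.054 and 0.0615 m and x of puck3 in the frame of case between -0.052 and 0.052 m and y of puck3 in the frame of case between -0.072 and 0.072 m and z of puck3 in the frame of case between 0.054 and 0.0615 m and x of puck4 in the frame of case between -0.052 and 0.052 m and y of puck4 in the frame of case between -0.072 and 0.072 m and z of puck4 in the frame of case between 0.054 and 0.0615 m and x of lid in the frame of case between -0.005 and 0.005 m and y of lid in the frame of case between -0.005 and 0.005 m and z of lid in the frame of case between 0.097 and 0.1018 m and angle between lid's own z axis and vertical below 0.02 rad and value of joint each of lever_a, lever_b below 0.12 rad and z of loop_a_bar in the frame of lid between 0.003 and 0.009 m and (y of loop_a_bar in the frame of lid between 0.082 and 0.0975 m or y of loop_a_bar in the frame of lid between -0.0975 and -0.082 m) and z of loop_b_bar in the frame of lid between 0.003 and 0.009 m and (y of loop_b_bar in the frame of lid between 0.082 and 0.0975 m or y of loop_b_bar in the frame of lid between -0.0975 and -0.082 m) and linear speed of lid below 0.02 m/s); the robot touches nothing.
It fails at once if a bystander is shoved more than 6 cm from its place (distance of any of wash_bottle, paste_jar, tape, dish, tweezers, loupe, slide_box from where it was at the start of the episode above 0.06 m).
It fails at once if a specimen is let go more than 25 mm above the pocket floors ((z of puck1 in the frame of case above 0.085 m and contact force between the fingers and puck1 below 0.01 N) or (z of puck2 in the frame of case above 0.085 m and contact force between the fingers and puck2 below 0.01 N) or (z of puck3 in the frame of case above 0.085 m and contact force between the fingers and puck3 below 0.01 N) or (z of puck4 in the frame of case above 0.085 m and contact force between the fingers and puck4 below 0.01 N)).
It fails at once if the lid is dropped or thrown (faster than 0.6 m/s with nothing holding it) (linear speed of lid above 0.6 m/s and contact force between each of the arm, the fingers and lid below 0.01 N).
Of puck1, puck2, puck3, puck4 only 2 to 4 are there at a start; the rules pass over those that are not, and their reading is None.
At some moment in a run one of puck1, puck2, puck3, puck4 may be knocked a few centimetres aside while the robot is not near it.
It also fails if it takes over 210 s, if anything falls off the work surface, if the arm or the gripper's body presses on something with over 40 N, if the wrist force passes 120 N, or if a joint passes its speed limit or range.

## Working session

There is one attempt and no reset: what is moved stays moved. The work goes in short steps, Python scripts to look and compute and a tool call to move; the robot and the scene stay as the last step left them, time stands still between calls to the robot, and variables do not carry over. Pictures are saved under pics/ and viewed, and the job is handed in when it is done.

Besides the shell and the picture viewer there is one more tool, called after "Call:" as name([rows], argument=value, ...), one row to a line, values as JSON. play_rows: Moves the arm, as the interface text tells. Its arguments: {"type":"object","properties":{"steps":{"type":"array","items":{"type":"array","items":{"type":"number"}}},"newtons":{"type":"number"}},"required":["steps"]}

```bash
mkdir -p pics; ls; cat > h.py <<'E'
import numpy as np,cv2
from rig import manip
def snap(n,tag):
    cm=manip.camera_model(n); im,d=manip.get_image(n)
    cv2.imwrite(f'pics/{tag}.png',im[:,:,::-1]); np.savez(f'pics/{tag}.npz',im=im,d=d,K=cm['mtx'],k1=cm['k1'],R=cm['R'],t=cm['t'])
    return cm,im,d
def w(cm,p): return np.array(cm['R']).T@(np.array(p)-np.array(cm['t']))
def pix2w(cm,d,u,v):
    K=np.array(cm['mtx']);x=(u-K[0,2])/K[0,0];y=(v-K[1,2])/K[1,1]
    xu,yu=x,y
    for _ in range(10):
        s=1+cm['k1']*(xu*xu+yu*yu); xu,yu=x/s,y/s
    return w(cm,np.array([xu,yu,1])*d)
def proj(cm,X):
    c=np.array(cm['R'])@np.array(X)+np.array(cm['t']);x,y=c[:2]/c[2];s=1+cm['k1']*(x*x+y*y);K=np.array(cm['mtx'])
    return np.array([K[0,0]*x*s+K[0,2],K[1,1]*y*s+K[1,2]])
def cloud(cm,d):
    v,u=np.mgrid[0:384,0:512];K=np.array(cm['mtx']);x=(u-K[0,2])/K[0,0];y=(v-K[1,2])/K[1,1];xu,yu=x,y
    for _ in range(10):
        s=1+cm['k1']*(xu*xu+yu*yu); xu,yu=x/s,y/s
    P=np.stack([xu*d,yu*d,d],-1); return (P-np.array(cm['t']))@np.array(cm['R'])
E
python3 - <<'E'
from h import *
np.set_printoptions(precision=4,suppress=True)
print(manip.get_state())
for n in['scene','top']:
    cm,im,d=snap(n,n+'0'); print(n,cm)
    for q in ['case','rack','rim','lid','lid_grip','pivot_a','lever_a','loop_a_bar','keeper_a','puck1','wash_bottle','paste_jar','tape','dish','tweezers','loupe','slide_box']:
        print(q,[(round(r['conf'],2),w(cm,r['location'])) for r in manip.mark_of(n,q)])
E
```

```text
pics
{'clock': 0.0, 'qpos': array([-1.274 ,  0.2766,  1.5061, -0.    ,  1.3607, -0.121 ]), 'qd': array([-0.0005, -0.0007, -0.001 ,  0.0016,  0.    , -0.0008]), 'effort': array([ -0.0006, -41.6779, -24.5802,  -0.0002,   0.011 ,  -0.    ]), 'position': array([ 0.2332, -0.5252,  0.303 ]), 'ee_rot': array([-0.146 , -0.6917, -0.1473,  0.6918]), 'contact_force': array([-0.5646,  0.271 , -0.6106]), 'moment': array([ 0.0155,  0.0117, -0.0076]), 'width': 0.08535213424444173}
scene {'mtx': array([[357.2726,   0.    , 251.105 ],
       [  0.    , 357.2726, 190.4289],
       [  0.    ,   0.    ,   1.    ]]), 'k1': -0.10384032411495177, 'R': array([[ 0.8167,  0.577 ,  0.0002],
       [ 0.4844, -0.6855, -0.5436],
       [-0.3135,  0.444 , -0.8394]]), 't': array([-0.4542, -0.2025,  1.3586])}
case [(0.86, array([0.5304, 0.2493, 0.0025])), (0.59, array([ 0.4952, -0.2427,  0.0541]))]
rack [(0.68, array([ 0.4938, -0.1531,  0.013 ])), (0.64, array([0.5371, 0.2498, 0.0617])), (0.6, array([0.388 , 0.1068, 0.0051]))]
rim [(0.6, array([0.5353, 0.2471, 0.105 ]))]
lid [(0.69, array([ 0.4955, -0.2451,  0.0051]))]
lid_grip [(0.86, array([ 0.4939, -0.2451,  0.0537])), (0.21, array([0.5141, 0.1153, 0.1178]))]
pivot_a [(0.98, array([0.5169, 0.1506, 0.0721])), (0.81, array([0.5501, 0.3525, 0.0717]))]Traceback (most recent call last):
  File "<stdin>", line 7, in <module>
ValueError: it knows: case, dish, keeper, lid, lid_grip, loop_a_bar, loop_b_bar, loupe, paste_jar, pivot, puck, rack, rim, slide_box, tape, tweezers, wash_bottle
```

```bash
python3 - <<'E'
from h import *
np.set_printoptions(precision=4,suppress=True)
for n in['scene','top']:
    cm,im,d=snap(n,n+'1')
    for q in ['case','rim','lid','lid_grip','pivot','loop_a_bar','loop_b_bar','keeper','puck','wash_bottle','paste_jar','tape','dish','tweezers','loupe','slide_box']:
        print(q,[(round(r['conf'],2),w(cm,r['location'])) for r in manip.mark_of(n,q)])
print(manip.get_state()['clock'])
cm=manip.camera_model('wrist');print(cm)
E
```

```text
case [(0.95, array([0.5307, 0.2491, 0.0036])), (0.18, array([0.3863, 0.1064, 0.0049]))]
rim [(0.91, array([0.5372, 0.2475, 0.1026])), (0.65, array([0.5366, 0.2496, 0.0621])), (0.59, array([0.5327, 0.2479, 0.003 ])), (0.55, array([0.5542, 0.3528, 0.07  ])), (0.5, array([ 0.7595, -0.1359,  0.0082]))]
lid [(0.73, array([ 0.4932, -0.2416,  0.0046])), (0.7, array([0.3521, 0.3167, 0.0015])), (0.2, array([ 0.5637, -0.0015,  0.0014]))]
lid_grip [(0.81, array([ 0.4922, -0.2455,  0.0539])), (0.22, array([0.3869, 0.1049, 0.0028]))]
pivot [(0.84, array([0.5183, 0.1482, 0.0703])), (0.76, array([0.5524, 0.3546, 0.0719]))]
loop_a_bar [(0.45, array([0.5568, 0.3857, 0.1152]))]
loop_b_bar [(0.37, array([0.5149, 0.1489, 0.0713]))]
keeper [(0.87, array([ 0.493 , -0.3371,  0.0178]))]
puck [(0.73, array([ 0.7581, -0.1399,  0.0045])), (0.64, array([ 0.4251, -0.0154,  0.0042])), (0.57, array([ 0.6479, -0.0155,  0.006 ])), (0.53, array([ 0.758 ,  0.0289, -0.0003])), (0.5, array([ 0.564 , -0.0024,  0.0036]))]
wash_bottle [(0.88, array([0.7792, 0.1715, 0.0033]))]
paste_jar [(0.73, array([ 0.3742, -0.1003,  0.0
[... 1150 characters left out ...]
017])), (0.23, array([0.5349, 0.2532, 0.0622]))]
tape [(0.6, array([ 0.3833,  0.1135, -0.0023])), (0.26, array([0.5191, 0.1504, 0.0721]))]
dish [(0.71, array([ 0.7478, -0.1397, -0.002 ]))]
tweezers [(0.67, array([0.7526, 0.036 , 0.0018]))]
loupe [(0.55, array([ 0.3515, -0.3152, -0.0011]))]
slide_box [(0.86, array([0.3492, 0.3174, 0.0056])), (0.32, array([0.5315, 0.2512, 0.0609]))]
2.05
{'mtx': array([[312.5017,   0.    , 254.9438],
       [  0.    , 312.5017, 194.878 ],
       [  0.    ,   0.    ,   1.    ]]), 'k1': -0.015737356105545757, 'R': array([[ 0.4054, -0.9142,  0.0011],
       [-0.876 , -0.3881,  0.2865],
       [-0.2615, -0.1171, -0.9581]]), 't': array([-0.5746, -0.0369,  0.378 ])}
```

View pics/scene0.png

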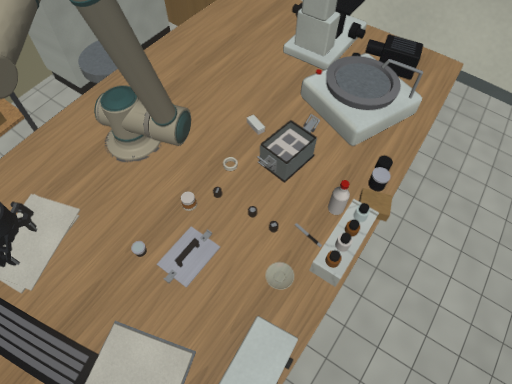

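View pics/top1.png

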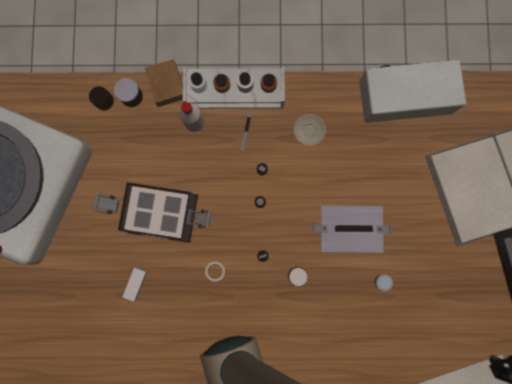

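Three pucks are visible, in the scene view at (273,226), (252,211) and (217,192). The open case is at (288,150) and the lid at (188,255). Next I'll refine these from depth.

```bash
cat >> h.py <<'E'
from scipy.spatial.transform import Rotation as Ro
def load(tag):
    z=np.load(f'pics/{tag}.npz'); return dict(mtx=z['K'],k1=float(z['k1']),R=z['R'],t=z['t']),z['im'],z['d']
def toolR(s=None):
    q=(s or manip.get_state())['ee_rot']; return Ro.from_quat([q[1],q[2],q[3],q[0]]).as_matrix()
E
python3 - <<'E'
from h import *
np.set_printoptions(precision=4,suppress=True)
print(toolR())
for n in['scene1','top1']:
    cm,im,d=load(n);P=cloud(cm,d)
    for c in [(0.758,-0.139),(.42,-.012),(.646,-.013),(.562,-.003)]:
        m=(np.hypot(P[...,0]-c[0],P[...,1]-c[1])<0.035)&(P[...,2]>0.018)&(P[...,2]<.04)&(d>0)
        if m.sum()>3:
            q=P[m];print(n,c,m.sum(),q.mean(0),np.median(q[:,2]),(q.min(0)+q.max(0))/2)
    m=(np.hypot(P[...,0]-.49,P[...,1]+.243)<0.13)&(P[...,2]>0.008)&(P[...,2]<.022)&(d>0)
    q=P[m];print('lid',m.sum(),np.median(q[:,2]),cv2.minAreaRect(q[:,:2].astype(np.float32)*1000))
    m=(np.hypot(P[...,0]-.49,P[...,1]+.243)<0.08)&(P[...,2]>0.043)&(P[...,2]<.08)&(d>0)
    q=P[m];print('bar',m.sum(),np.median(q[:,2]),cv2.minAreaRect(q[:,:2].astype(np.float32)*1000))
    m=(np.hypot(P[...,0]-.533,P[...,1]-.251)<0.1)&(P[...,2]>0.092)&(P[...,2]<.112)&(d>0)
    q=P[m];print('rim',m.sum(),np.median(q[:,2]),cv2.minAreaRect(q[:,:2].astype(np.float32)*1000))
    for nm,c in (('pa',(.551,.353)),('pb',(.518,.15))):
        m=(np.hypot(P[...,0]-c[0],P[...,1]-c[1])<0.06)&(P[...,2]>0.05)&(d>0)&(abs((P[...,0]-.533)*.164+(P[...,1]-.251)*.986)>.085)
        q=P[m];print(nm,m.sum(),q.min(0),q.max(0),q.mean(0))
E
```

```text
[[ 0.      0.4057 -0.914 ]
 [-0.     -0.914  -0.4057]
 [-1.      0.      0.    ]]
scene1 (0.42, -0.012) 60 [ 0.4273 -0.0144  0.0254] 0.025776860635145483 [ 0.426  -0.0139  0.0241]
scene1 (0.646, -0.013) 71 [ 0.6538 -0.0133  0.0255] 0.025904125984151857 [ 0.6536 -0.0127  0.0246]
scene1 (0.562, -0.003) 65 [ 0.5668 -0.0079  0.0256] 0.025914218239986814 [ 0.5666 -0.0071  0.0236]
lid 1816 0.01401166587829113 ((494.25244140625, -244.50511169433594), (202.4563751220703, 123.08184814453125), 88.0665054321289)
bar 183 0.05139691059700874 ((494.4216003417969, -244.76821899414062), (90.13204193115234, 18.012306213378906), 87.16629028320312)
rim 417 0.10178165260070185 ((535.7103271484375, 249.51007080078125), (162.7853546142578, 122.45965576171875), 81.38211059570312)
pa 167 [0.5293 0.3493 0.0736] [0.5758 0.3945 0.1216] [0.5537 0.3706 0.094 ]
pb 104 [0.4943 0.1069 0.0617] [0.5408 0.1688 0.122 ] [0.5215 0.1331 0.0936]
top1 (0.758, -0.139) 6 [ 0.7776 -0.1584  0.0192] 0.01934665235102804 [ 0.7764 -0.1553  0.0195]
top1 (0.42, -0.012) 105 [ 0.4203 -0.0121  0.0252] 0.025255176039556022 [ 0.421  -0.0117  0.025 ]
top1 (0.646, -0.013) 101 [ 0.6466 -0.0107  0.0249] 0.024871200143286875 [ 0.6466 -0.0109  0.0252]
top1 (0.562, -0.003) 103 [ 0.5602 -0.0054  0.0251] 0.024897238990154582 [ 0.5597 -0.0055  0.0252]
lid 2670 0.01293008287439126 ((489.3117370605469, -243.8478240966797), (205.7109375, 119.2651138305664), 89.83281707763672)
bar 251 0.05084471360198189 ((490.06341552734375, -243.19618225097656), (89.6454849243164, 15.405810356140137), 89.93096160888672)
rim 552 0.10335507455786692 ((530.6627807617188, 251.1268310546875), (160.9817352294922, 120.19670867919922), 81.09947204589844)
pa 392 [0.5262 0.3359 0.0611] [0.5734 0.3947 0.1189] [0.5493 0.3721 0.0913]
pb 252 [0.4903 0.1102 0.0642] [0.5339 0.1699 0.1243] [0.5126 0.1334 0.094 ]
```

```bash
cat >> h.py <<'E'
def plan(x,y,z,ydeg):
    s=manip.get_state();R=toolR(s);cur=np.degrees(np.arctan2(R[1,1],R[0,1]))
    dy=(ydeg-cur+180)%360-180
    v=np.array([x,y,z])-s['position'];dv=R.T@v
    print('clock',round(s['clock'],2),'pos',s['position'].round(4),'yaw',round(cur,2),'q',s['qpos'].round(2),'width',round(s['width'],4),'F',s['contact_force'].round(1))
    print('units t(tool now):',(dv/.03).round(3),'twist',round(-dy/6,3))
    # units if twist done first
    R2=Ro.from_rotvec([0,0,np.radians(dy)]).as_matrix()@R
    print('units t(after twist):',(R2.T@v/.03).round(3))
E
python3 - <<'E'
from h import *
np.set_printoptions(precision=4,suppress=True)
cm=manip.camera_model('wrist');s=manip.get_state();R=toolR(s)
C=-cm['R'].T@cm['t'];print('cam in tool',R.T@(C-s['position']),'axes',cm['R']@R)
plan(.55,-.02,.33,81.2)
E
```

```text
cam in tool [-0.0694 -0.0008 -0.0727] axes [[-0.0011  1.      0.0004]
 [-0.2865 -0.0007  0.9581]
 [ 0.9581  0.0009  0.2865]]
clock 2.05 pos [ 0.2333 -0.5255  0.3039] yaw -66.06 q [-1.27  0.28  1.5   0.    1.36 -0.12] width 0.0855 F [0.1 0.  0.7]
units t(tool now): [ -0.87  -11.119 -16.486] twist -24.544
units t(after twist): [-0.868 18.268  7.854]
```

Call:
play_rows([
  [0,-0.05,-0.654,-0.97,0],
  [0,-0.05,-0.654,-0.97,0],
  [0,-0.05,-0.654,-0.97,0],
  [0,-0.05,-0.654,-0.97,0],
  [0,-0.05,-0.654,-0.97,0],
  [0,-0.05,-0.654,-0.97,0],
  [0,-0.05,-0.654,-0.97,0],
  [0,-0.05,-0.654,-0.97,0],
  [0,-0.05,-0.654,-0.97,0],
  [0,-0.05,-0.654,-0.97,0],
  [0,-0.05,-0.654,-0.97,0],
  [0,-0.05,-0.654,-0.97,0],
  [0,-0.05,-0.654,-0.97,0],
  [0,-0.05,-0.654,-0.97,0],
  [0,-0.05,-0.654,-0.97,0],
  [0,-0.05,-0.654,-0.97,0],
  [0,-0.05,-0.654,-0.97,0],
])

```text
clock: 3.75
position: [0.5507, -0.0186, 0.3296]
ee_rot: [0.147, 0.692, 0.147, -0.692]
contact_force: [1.2, -0.4, 0.2]
width: 0.0855
```

Call:
play_rows([
  [0,0,0,0,-1],
  [0,0,0,0,-1],
  [0,0,0,0,-1],
  [0,0,0,0,-1],
  [0,0,0,0,-1],
  [0,0,0,0,-1],
  [0,0,0,0,-1],
  [0,0,0,0,-1],
  [0,0,0,0,-1],
  [0,0,0,0,-1],
  [0,0,0,0,-1],
  [0,0,0,0,-1],
  [0,0,0,0,-1],
  [0,0,0,0,-1],
  [0,0,0,0,-1],
  [0,0,0,0,-1],
  [0,0,0,0,-1],
  [0,0,0,0,-1],
  [0,0,0,0,-1],
  [0,0,0,0,-1],
])

```text
clock: 5.75
position: [0.5501, -0.02, 0.3294]
ee_rot: [0.673, 0.217, 0.673, -0.217]
contact_force: [-0.2, 0.2, 0.0]
width: 0.0854
```

Call:
play_rows([
  [0,0,0,0,-1],
  [0,0,0,0,-1],
  [0,0,0,0,-1],
  [0,0,0,0,-1],
  [0,0,0,0,-0.54],
  [0,0,0,0,0],
  [0,0,0,0,0],
])

```text
clock: 6.45
position: [0.5501, -0.02, 0.3294]
ee_rot: [0.705, 0.055, 0.705, -0.055]
contact_force: [0.2, -0.2, -0.2]
width: 0.086
```

```bash
cat >> h.py <<'E'
def pucks(cm,d,zlo=.018,zhi=.035,box=(.36,.72,-.12,.09)):
    P=cloud(cm,d);m=(d>0)&(P[...,2]>zlo)&(P[...,2]<zhi)&(P[...,0]>box[0])&(P[...,0]<box[1])&(P[...,1]>box[2])&(P[...,1]<box[3])
    n,l,st,ce=cv2.connectedComponentsWithStats(m.astype(np.uint8))
    for i in range(1,n):
        if st[i,4]<60: continue
        q=P[l==i];q=q[q[:,2]>np.median(q[:,2])-.003]
        (c,r)=cv2.minEnclosingCircle(q[:,:2].astype(np.float32)*1000)
        print('blob',st[i,4],'px',ce[i].round(),'mean',q.mean(0).round(4),'circ',np.round(c,1),round(r,1))
E
python3 - <<'E'
from h import *
plan(.55,-.02,.33,81.2)
cm,im,d=snap('wrist','w2');pucks(cm,d)
for r in manip.mark_of('wrist','puck'): print(round(r['conf'],2),w(cm,r['location']).round(4))
E
```

```text
clock 6.45 pos [ 0.5501 -0.02    0.3294] yaw 81.11 q [-0.16  0.23  1.51 -0.    1.4  -1.58] width 0.086 F [ 0.2 -0.2 -0.2]
units t(tool now): [-0.019 -0.002 -0.004] twist -0.015
units t(after twist): [-0.019 -0.002 -0.004]
blob 349 px [166.  25.] mean [ 0.3828 -0.0915  0.0236] circ [373.6 -99.7] 23.3
blob 601 px [242.  50.] mean [ 0.421  -0.014   0.0245] circ [420.8 -14.2] 15.0
blob 458 px [266. 170.] mean [ 0.5595 -0.0076  0.0243] circ [559.8  -7.7] 14.8
blob 405 px [271. 235.] mean [ 0.6458 -0.0133  0.0243] circ [646.3 -13.4] 15.1
0.84 [ 0.4251 -0.0167  0.0025]
0.66 [ 5.606e-01 -8.900e-03  5.000e-04]
0.63 [ 6.505e-01 -1.340e-02  4.000e-04]
```

View pics/w2.png

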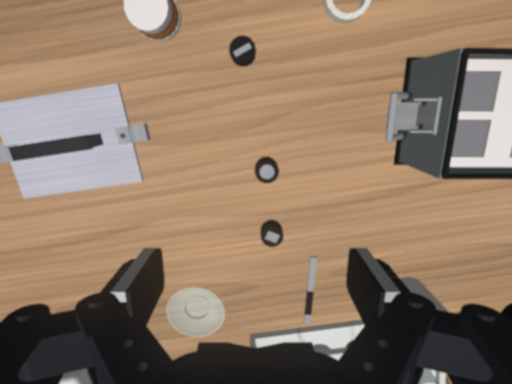

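The wrist view shows pucks at (242,50), (266,170) and (271,235). Their positions agree with the top camera to within 2 mm. I'll take the middle puck first.

```bash
python3 - <<'E'
from h import *
plan(.5597,-.0077,.079,81.2)
E
```

```text
clock 6.55 pos [ 0.5501 -0.02    0.3294] yaw 81.13 q [-0.16  0.23  1.51 -0.    1.4  -1.58] width 0.0854 F [ 0.1  0.2 -0. ]
units t(tool now): [8.346 0.455 0.252] twist -0.012
units t(after twist): [8.346 0.455 0.252]
```

Call:
play_rows([
  [0,1,0.455,0.252,0],
  [0,1,0,0,0],
  [0,1,0,0,0],
  [0,1,0,0,0],
  [0,1,0,0,0],
  [0,1,0,0,0],
  [0,1,0,0,0],
  [0,0.8,0,0,0],
  [0,0.4,0,0,0],
  [0,0.146,0,0,0],
  [0,0,0,0,0],
])

```text
clock: 7.65
position: [0.56, -0.0077, 0.0791]
ee_rot: [0.705, 0.054, 0.705, -0.054]
contact_force: [0.9, 0.0, 1.7]
width: 0.086
```

Call:
play_rows([
  [1,0,0,0,0],
  [1,0,0,0,0],
  [1,0,0,0,0],
  [1,0,0,0,0],
  [1,0,0,0,0],
  [1,0,0,0,0],
  [1,0,0,0,0],
  [1,0,0,0,0],
], newtons=30)

```text
clock: 8.45
position: [0.5601, -0.0078, 0.0799]
ee_rot: [0.705, 0.054, 0.705, -0.054]
contact_force: [-0.6, 0.1, 6.4]
width: 0.0291
```

```bash
python3 - <<'E'
from h import *
plan(.5597,-.0077,.079,81.2)
snap('wrist','w3')
E
```

```text
clock 8.45 pos [ 0.5601 -0.0078  0.0799] yaw 81.18 q [-0.14  0.47  1.84 -0.    0.83 -1.55] width 0.0291 F [-0.6  0.1  6.4]
units t(tool now): [ 0.028 -0.    -0.013] twist -0.004
units t(after twist): [ 0.028 -0.    -0.013]
```

View pics/w3.png

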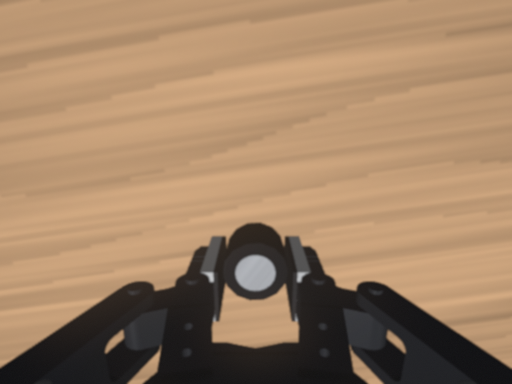

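```bash
python3 - <<'E'
from h import *
plan(.51,.247,.28,81.2)
E
```

```text
clock 8.5 pos [ 0.5601 -0.0077  0.0798] yaw 81.18 q [-0.14  0.47  1.84 -0.    0.83 -1.55] width 0.0289 F [-1.4  0.7  6.3]
units t(tool now): [-6.677  8.134 -2.942] twist -0.003
units t(after twist): [-6.677  8.135 -2.94 ]
```

Call:
play_rows([
  [1,-0.3,0,0,0],
  [1,-0.7,0,0,0],
  [1,-1,0,0,0],
  [1,-1,0,0,0],
  [1,-1,0,0,0],
  [1,-1,0,0,0],
  [1,-1,0,0,0],
  [1,-0.677,0.5,-0.2,0],
  [1,0,0.8,-0.3,0],
  [1,0,0.8,-0.3,0],
  [1,0,0.8,-0.3,0],
  [1,0,0.8,-0.3,0],
  [1,0,0.8,-0.3,0],
  [1,0,0.8,-0.3,0],
  [1,0,0.8,-0.3,0],
  [1,0,0.8,-0.3,0],
  [1,0,0.8,-0.24,0],
  [1,0,0.434,-0.1,0],
  [1,0,0,0,0],
  [1,0,0,0,0],
])

```text
clock: 10.5
position: [0.51, 0.2464, 0.2793]
ee_rot: [0.705, 0.054, 0.705, -0.055]
contact_force: [1.1, 0.7, -0.1]
width: 0.029
```

```bash
python3 - <<'E'
from h import *
plan(.51,.247,.28,81.2)
cm,im,d=snap('wrist','w4')
for q in ['case','rim','rack','pivot','loop_a_bar','loop_b_bar','puck']:
    print(q,[(round(r['conf'],2),w(cm,r['location']).round(4)) for r in manip.mark_of('wrist',q)])
P=cloud(cm,d)
m=(np.hypot(P[...,0]-.533,P[...,1]-.251)<0.12)&(P[...,2]>0.095)&(P[...,2]<.107)&(d>0)
q=P[m];print('rim',m.sum(),np.median(q[:,2]),cv2.minAreaRect(q[:,:2].astype(np.float32)*1000))
m=(np.hypot(P[...,0]-.533,P[...,1]-.251)<0.09)&(P[...,2]>0.06)&(P[...,2]<.068)&(d>0)
q=P[m];print('rack',m.sum(),np.median(q[:,2]),cv2.minAreaRect(q[:,:2].astype(np.float32)*1000))
E
```

```text
clock 10.5 pos [0.51   0.2464 0.2793] yaw 81.21 q [ 0.33  0.28  1.56 -0.    1.3  -1.09] width 0.029 F [ 1.1  0.7 -0.1]
units t(tool now): [-0.025  0.019 -0.002] twist 0.001
units t(after twist): [-0.025  0.019 -0.002]
case [(0.76, array([ 0.5324,  0.2501, -0.0027]))]
rim [(0.98, array([0.5346, 0.2487, 0.0955]))]
rack [(0.72, array([0.5341, 0.2502, 0.057 ]))]
pivot [(0.88, array([0.5151, 0.1484, 0.0703])), (0.55, array([0.5452, 0.3469, 0.0658])), (0.39, array([ 0.3495,  0.3111, -0.0029]))]
loop_a_bar [(0.56, array([0.5511, 0.3842, 0.1116])), (0.53, array([ 0.7553, -0.1394, -0.0011]))]
loop_b_bar [(0.82, array([0.509 , 0.1112, 0.1149]))]
puck [(0.97, array([0.5126, 0.2458, 0.2018])), (0.8, array([ 0.4237, -0.0146,  0.0024])), (0.71, array([ 0.6475, -0.0104,  0.0017]))]
rim 3607 0.10250803260055198 ((530.5062255859375, 250.00531005859375), (160.12347412109375, 119.87330627441406), 81.17889404296875)
rack 8114 0.06328271604144473 ((527.7843017578125, 250.3391876220703), (150.27101135253906, 117.642578125), 81.13091278076172)
```

View pics/w4.png

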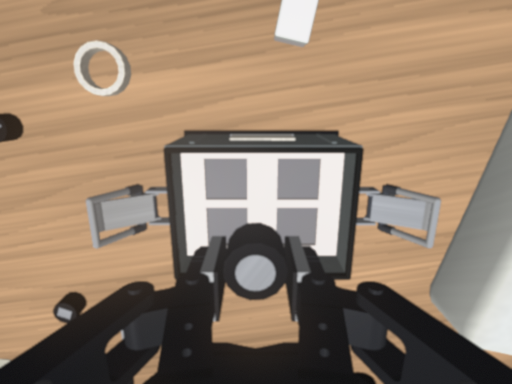

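The rack's four pockets are clearly visible around (262,205). The case fit gives its centre at (0.5305, 0.250) with its y axis at 81.2°. I'm placing the puck in the (+24,-34) pocket.

```bash
python3 - <<'E'
from h import *
plan(.549,.2127,.139,81.2)
E
```

```text
clock 10.9 pos [0.5101 0.2465 0.2793] yaw 81.13 q [ 0.33  0.28  1.56 -0.    1.3  -1.09] width 0.0289 F [ 0.4 -0.7  1. ]
units t(tool now): [ 4.678 -0.912  1.453] twist -0.012
units t(after twist): [ 4.678 -0.914  1.452]
```

Call:
play_rows([
  [1,0,-0.456,0.726,0],
  [1,0,-0.456,0.726,0],
  [1,0.5,0,0,0],
  [1,0.8,0,0,0],
  [1,0.8,0,0,0],
  [1,0.8,0,0,0],
  [1,0.6,0,0,0],
  [1,0.5,0,0,0],
  [1,0.3,0,0,0],
  [1,0.2,0,0,0],
  [1,0.1,0,0,0],
  [1,0,0,0,0],
  [1,0,0,0,0],
])

```text
clock: 12.2
position: [0.5492, 0.2134, 0.1419]
ee_rot: [0.705, 0.054, 0.705, -0.054]
contact_force: [0.6, -0.1, -0.3]
width: 0.0286
```

```bash
python3 - <<'E'
from h import *
plan(.549,.2127,.139,81.2)
E
```

```text
clock 12.2 pos [0.5492 0.2134 0.1419] yaw 81.18 q [ 0.25  0.43  1.71 -0.    1.01 -1.16] width 0.0286 F [ 0.6 -0.1 -0.3]
units t(tool now): [ 0.098 -0.023 -0.004] twist -0.003
units t(after twist): [ 0.098 -0.023 -0.004]
```

Call:
play_rows([
  [1,0.05,0,0,0],
  [1,0.03,0,0,0],
  [1,0,0,0,0],
])

```text
clock: 12.5
position: [0.5488, 0.2133, 0.139]
ee_rot: [0.705, 0.054, 0.705, -0.054]
contact_force: [-0.6, -0.4, -0.9]
width: 0.0285
```

Call:
play_rows([
  [0.6,0,0,0,0],
  [0.5,0,0,0,0],
  [0.5,0,0,0,0],
  [0.5,0,0,0,0],
])

```text
clock: 12.9
position: [0.5489, 0.2133, 0.139]
ee_rot: [0.705, 0.054, 0.705, -0.054]
contact_force: [-0.5, -0.8, -0.3]
width: 0.0426
```

```bash
python3 - <<'E'
from h import *
plan(.549,.2127,.28,81.2)
E
```

```text
clock 12.9 pos [0.5489 0.2133 0.139 ] yaw 81.18 q [ 0.25  0.43  1.71 -0.    1.   -1.16] width 0.0426 F [-0.5 -0.8 -0.3]
units t(tool now): [-4.702 -0.018  0.008] twist -0.004
units t(after twist): [-4.702 -0.018  0.008]
```

Retreat and check, then go back to the second puck.

Call:
play_rows([
  [0.5,-0.3,0,0,0],
  [0.5,-0.7,0,0,0],
  [0.5,-1,0,0,0],
  [0.5,-1,0,0,0],
  [0.3,-1,0,0,0],
  [0,-0.7,0,0,0],
  [0,0,0,-0.5,0],
  [0,0,0,0,0],
])

```text
clock: 13.7
position: [0.5317, 0.2157, 0.2803]
ee_rot: [0.705, 0.054, 0.706, -0.054]
contact_force: [0.0, 0.3, -0.8]
width: 0.0855
```

```bash
python3 - <<'E'
from h import *
cm,im,d=snap('wrist','w5')
print([(round(r['conf'],2),w(cm,r['location']).round(4)) for r in manip.mark_of('wrist','puck')])
pucks(cm,d,.07,.095,(.46,.6,.17,.33))
plan(.6465,-.0125,.25,81.2)
E
```

```text
[(0.74, array([ 0.645 , -0.0138,  0.0023])), (0.68, array([ 0.4216, -0.0143,  0.0005]))]
blob 101 px [251. 111.] mean [0.4659 0.2246 0.0856] circ [466.2 226.2] 36.0
blob 100 px [347. 112.] mean [0.4782 0.2991 0.0851] circ [478.  297.4] 32.8
blob 440 px [206. 168.] mean [0.5077 0.1771 0.0878] circ [509.6 177.2] 44.4
blob 2933 px [326. 218.] mean [0.5701 0.275  0.0877] circ [538.  250.3] 87.9
blob 884 px [255. 205.] mean [0.548  0.2134 0.0824] circ [548.5 213.4] 14.8
clock 13.8 pos [0.5327 0.2155 0.2789] yaw 81.21 q [ 0.26  0.29  1.55 -0.    1.31 -1.15] width 0.0851 F [-0.1  0.6  1. ]
units t(tool now): [ 0.963 -6.931  4.911] twist 0.002
units t(after twist): [ 0.963 -6.93   4.912]
```

View pics/w5.png

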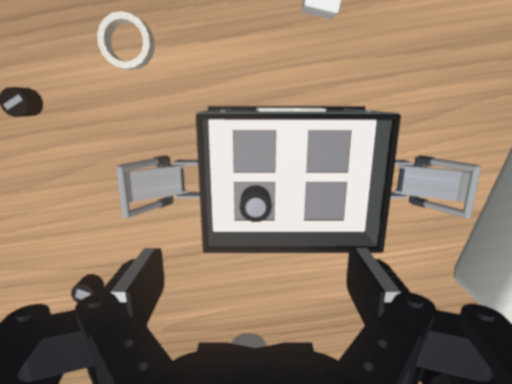

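Call:
play_rows([
  [0,0.1,-0.4,0.3,0],
  [0,0.1,-0.87,0.614,0],
  [0,0.1,-0.87,0.614,0],
  [0,0.1,-0.87,0.614,0],
  [0,0.1,-0.87,0.614,0],
  [0,0.1,-0.87,0.614,0],
  [0,0.1,-0.87,0.614,0],
  [0,0.1,-0.87,0.614,0],
  [0,0.16,-0.44,0.312,0],
  [0,0,0,0,0],
])

```text
clock: 14.8
position: [0.648, -0.015, 0.2488]
ee_rot: [0.704, 0.055, 0.706, -0.056]
contact_force: [-0.7, 0.8, 1.1]
width: 0.0855
```

```bash
python3 - <<'E'
from h import *
cm,im,d=snap('wrist','w6')
pucks(cm,d)
plan(.6463,-.0133,.080,81.2)
E
```

```text
blob 731 px [257. 179.] mean [ 0.6463 -0.013   0.0244] circ [646.6 -13.1] 14.8
clock 14.85 pos [ 0.6473 -0.0133  0.2495] yaw 81.06 q [-0.13  0.42  1.43  0.    1.3  -1.54] width 0.0854 F [-0.6 -0.5 -0.4]
units t(tool now): [ 5.65  -0.008 -0.016] twist -0.023
units t(after twist): [ 5.65  -0.008 -0.017]
```

Call:
play_rows([
  [0,1,0,-0.02,0],
  [0,1,0,0,0],
  [0,1,0,0,0],
  [0,1,0,0,0],
  [0,0.8,0,0,0],
  [0,0.5,0,0,0],
  [0,0.25,0,0,0],
  [0,0.1,0,0,0],
  [0,0,0,0,0],
  [1,0,0,0,0],
  [1,0,0,0,0],
  [1,0,0,0,0],
  [1,0,0,0,0],
  [1,0,0,0,0],
  [1,0,0,0,0],
  [1,0,0,0,0],
  [1,0,0,0,0],
], newtons=30)

```text
clock: 16.55
position: [0.6474, -0.0125, 0.0823]
ee_rot: [0.705, 0.054, 0.705, -0.054]
contact_force: [-0.7, -0.6, 5.9]
width: 0.029
```

```bash
python3 - <<'E'
from h import *
plan(.5594,.2799,.25,81.2)
E
```

```text
clock 16.55 pos [ 0.6474 -0.0125  0.0823] yaw 81.18 q [-0.13  0.56  1.63 -0.    0.95 -1.54] width 0.029 F [-0.7 -0.6  5.9]
units t(tool now): [-5.595  9.18  -4.386] twist -0.004
units t(after twist): [-5.595  9.181 -4.383]
```

Call:
play_rows([
  [1,-0.3,0,0,0],
  [1,-0.8,0,0,0],
  [1,-1,0,0,0],
  [1,-1,0,0,0],
  [1,-1,0,0,0],
  [1,-1,0.3,-0.15,0],
  [1,-0.5,0.7,-0.33,0],
  [1,0,0.9,-0.43,0],
  [1,0,0.9,-0.43,0],
  [1,0,0.9,-0.43,0],
  [1,0,0.9,-0.43,0],
  [1,0,0.9,-0.43,0],
  [1,0,0.9,-0.43,0],
  [1,0,0.9,-0.43,0],
  [1,0,0.9,-0.43,0],
  [1,0,0.6,-0.3,0],
  [1,0,0.38,-0.166,0],
  [1,0,0,0,0],
  [1,0,0,0,0],
])

```text
clock: 18.45
position: [0.5594, 0.2794, 0.2494]
ee_rot: [0.705, 0.054, 0.705, -0.055]
contact_force: [-0.4, 0.4, -0.8]
width: 0.0287
```

```bash
python3 - <<'E'
from h import *
plan(.5594,.2799,.1420,81.2)
E
```

```text
clock 18.45 pos [0.5594 0.2794 0.2494] yaw 81.19 q [ 0.35  0.38  1.48 -0.    1.28 -1.06] width 0.0287 F [-0.4  0.4 -0.8]
units t(tool now): [ 3.581  0.02  -0.005] twist -0.001
units t(after twist): [ 3.581  0.02  -0.005]
```

Call:
play_rows([
  [1,0.6,0.02,0,0],
  [1,0.8,0,0,0],
  [1,0.8,0,0,0],
  [1,0.6,0,0,0],
  [1,0.4,0,0,0],
  [1,0.25,0,0,0],
  [1,0.1,0,0,0],
  [1,0.05,0,0,0],
  [1,0,0,0,0],
])

```text
clock: 19.35
position: [0.5598, 0.2806, 0.1422]
ee_rot: [0.705, 0.055, 0.705, -0.054]
contact_force: [-0.4, -0.5, -0.8]
width: 0.0283
```

Call:
play_rows([
  [1,0.03,0,0,0],
  [1,0.03,0,0,0],
  [1,0,0,0,0],
])

```text
clock: 19.65
position: [0.5596, 0.2807, 0.1403]
ee_rot: [0.705, 0.054, 0.705, -0.054]
contact_force: [-0.0, 0.3, 0.8]
width: 0.0282
```

Call:
play_rows([
  [0.6,0.02,0,0,0],
  [0.5,0,0,0,0],
  [0.5,0,0,0,0],
  [0.5,0,0,0,0],
  [0.5,-0.3,0,0,0],
  [0.5,-0.7,0,0,0],
  [0.5,-1,0,0,0],
  [0.5,-1,0,0,0],
  [0.3,-1,0,0,0],
  [0,-0.7,0,0,0],
  [0,0,0,-0.5,0],
  [0,0,0,0,0],
])

```text
clock: 20.85
position: [0.5422, 0.283, 0.2805]
ee_rot: [0.704, 0.054, 0.706, -0.054]
contact_force: [-0.4, -0.1, -1.0]
width: 0.0856
```

```bash
python3 - <<'E'
from h import *
cm,im,d=snap('wrist','w7')
print([(round(r['conf'],2),w(cm,r['location']).round(4)) for r in manip.mark_of('wrist','puck')])
pucks(cm,d,.079,.0865,(.48,.6,.19,.31))
plan(.421,-.0142,.25,81.2)
E
```

```text
[(0.9, array([0.5525, 0.2135, 0.0586])), (0.74, array([0.5607, 0.2798, 0.0605]))]
blob 788 px [180. 206.] mean [0.5482 0.2141 0.0825] circ [548.8 213.8] 14.9
blob 803 px [255. 206.] mean [0.5587 0.2808 0.0824] circ [559.2 280.6] 15.0
blob 445 px [227. 239.] mean [0.5864 0.2501 0.0833] circ [586.3 250.2] 60.4
clock 20.95 pos [0.5432 0.2827 0.279 ] yaw 81.21 q [ 0.37  0.35  1.46 -0.    1.34 -1.05] width 0.0855 F [ 0.4  0.4 -0.9]
units t(tool now): [  0.987 -10.402  -2.512] twist 0.002
units t(after twist): [  0.987 -10.402  -2.51 ]
```

View pics/w7.png

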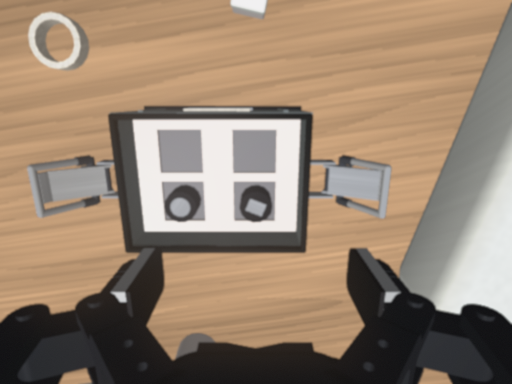

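Two pucks now stand in their pockets, at (182,203) and (256,203). On to the third.

Call:
play_rows([
  [0,0,-0.5,-0.12,0],
  [0,0,-0.9,-0.217,0],
  [0,0,-0.9,-0.217,0],
  [0,0,-0.9,-0.217,0],
  [0,0,-0.9,-0.217,0],
  [0,0,-0.9,-0.217,0],
  [0,0,-0.9,-0.217,0],
  [0,0.1,-0.9,-0.217,0],
  [0,0.2,-0.9,-0.217,0],
  [0,0.2,-0.9,-0.217,0],
  [0,0.2,-0.9,-0.217,0],
  [0,0.2,-0.9,-0.217,0],
  [0,0.087,0,0,0],
  [0,0,0,0,0],
])

```text
clock: 22.35
position: [0.4214, -0.0144, 0.2497]
ee_rot: [0.704, 0.055, 0.706, -0.055]
contact_force: [0.8, -1.0, 0.1]
width: 0.0853
```

```bash
python3 - <<'E'
from h import *
cm,im,d=snap('wrist','w8')
pucks(cm,d,box=(.36,.72,-.15,.12))
plan(.421,-.0142,.080,81.2)
E
```

```text
blob 232 px [176. 145.] mean [ 0.3753 -0.0827  0.0233] circ [376.6 -89.5] 19.0
blob 729 px [254. 179.] mean [ 0.4198 -0.0143  0.0244] circ [420.2 -14.4] 15.0
clock 22.4 pos [ 0.422  -0.014   0.2501] yaw 81.12 q [-0.2   0.09  1.89  0.    1.16 -1.61] width 0.0853 F [-0.3  0.4 -0.6]
units t(tool now): [ 5.671 -0.015 -0.026] twist -0.014
units t(after twist): [ 5.671 -0.015 -0.026]
```

Call:
play_rows([
  [0.3,1,0,-0.04,0],
  [0.3,1,0,0,0],
  [0.3,1,0,0,0],
  [0.3,1,0,0,0],
  [0.3,0.8,0,0,0],
  [0.3,0.5,0,0,0],
  [0.3,0.25,0,0,0],
  [0.3,0.12,0,0,0],
  [0.3,0,0,0,0],
  [1,0,0,0,0],
  [1,0,0,0,0],
  [1,0,0,0,0],
  [1,0,0,0,0],
  [1,0,0,0,0],
  [1,0,0,0,0],
  [1,0,0,0,0],
], newtons=30)

```text
clock: 24.0
position: [0.4218, -0.0138, 0.0814]
ee_rot: [0.706, 0.054, 0.704, -0.054]
contact_force: [0.3, -0.1, 6.4]
width: 0.0287
```

```bash
python3 - <<'E'
from h import *
plan(.512,.2873,.25,81.2)
E
```

```text
clock 24.0 pos [ 0.4218 -0.0138  0.0814] yaw 81.17 q [-0.2   0.31  2.14  0.    0.69 -1.61] width 0.0287 F [ 0.3 -0.1  6.4]
units t(tool now): [-5.618 10.38   1.442] twist -0.005
units t(after twist): [-5.618 10.379  1.448]
```

Call:
play_rows([
  [1,-0.3,0,0,0],
  [1,-0.8,0,0,0],
  [1,-1,0,0,0],
  [1,-1,0,0,0],
  [1,-1,0,0,0],
  [1,-1,0.3,0,0],
  [1,-0.518,0.7,0.1,0],
  [1,0,0.9,0.15,0],
  [1,0,0.9,0.15,0],
  [1,0,0.9,0.15,0],
  [1,0,0.9,0.15,0],
  [1,0,0.9,0.15,0],
  [1,0,0.9,0.15,0],
  [1,0,0.9,0.15,0],
  [1,0,0.9,0.15,0],
  [1,0,0.9,0.15,0],
  [1,0,0.8,0.04,0],
  [1,0,0.48,0,0],
  [1,0,0,0,0],
  [1,0,0,0,0],
])

```text
clock: 26.0
position: [0.5126, 0.2865, 0.249]
ee_rot: [0.705, 0.054, 0.705, -0.055]
contact_force: [0.8, -0.8, -0.2]
width: 0.0289
```

```bash
python3 - <<'E'
from h import *
plan(.513,.2873,.1420,81.2)
E
```

```text
clock 26.0 pos [0.5126 0.2865 0.249 ] yaw 81.21 q [ 0.39  0.33  1.57 -0.    1.25 -1.03] width 0.0289 F [ 0.8 -0.8 -0.2]
units t(tool now): [3.566 0.035 0.011] twist 0.001
units t(after twist): [3.566 0.035 0.011]
```

Call:
play_rows([
  [1,0.6,0.02,0,0],
  [1,0.8,0,0,0],
  [1,0.8,0,0,0],
  [1,0.6,0,0,0],
  [1,0.4,0,0,0],
  [1,0.25,0,0,0],
  [1,0.1,0,0,0],
  [1,0.04,0,0,0],
  [1,0.03,0,0,0],
  [1,0.03,0,0,0],
  [1,0,0,0,0],
])

```text
clock: 27.1
position: [0.5133, 0.2878, 0.1399]
ee_rot: [0.705, 0.054, 0.705, -0.054]
contact_force: [-0.2, 0.1, -0.8]
width: 0.0285
```

Call:
play_rows([
  [0.6,0.02,0,0,0],
  [0.5,0,0,0,0],
  [0.5,0,0,0,0],
  [0.5,0,0,0,0],
  [0.5,-0.3,0,0,0],
  [0.5,-0.7,0,0,0],
  [0.5,-1,0,0,0],
  [0.5,-1,0,0,0],
  [0.3,-1,0,0,0],
  [0,-0.7,0,0,0],
  [0,-0.5,0,-0.5,0],
  [0,0,0,0,0],
])

```text
clock: 28.3
position: [0.497, 0.2906, 0.2975]
ee_rot: [0.706, 0.055, 0.704, -0.053]
contact_force: [-0.8, 0.8, -0.2]
width: 0.0852
```

```bash
python3 - <<'E'
from h import *
cm,im,d=snap('wrist','w9')
pucks(cm,d,.079,.0865,(.48,.6,.19,.31))
ct,im,d=snap('top','t9')
print([(round(r['conf'],2),w(ct,r['location']).round(4)) for r in manip.mark_of('top','puck')])
plan(.49,-.244,.28,0)
plan(.49,-.244,.28,180)
E
```

```text
blob 728 px [254. 197.] mean [0.5112 0.2881 0.0823] circ [511.8 288. ] 15.0
blob 638 px [186. 243.] mean [0.548  0.2141 0.0825] circ [548.4 214. ] 15.2
blob 649 px [254. 243.] mean [0.5584 0.2807 0.0823] circ [559.1 280.8] 15.2
blob 457 px [227. 272.] mean [0.5862 0.2488 0.0832] circ [586.4 249.8] 60.6
[(0.67, array([0.5516, 0.2152, 0.0564])), (0.64, array([0.5106, 0.2897, 0.0568])), (0.53, array([0.5529, 0.2824, 0.059 ]))]
clock 28.45 pos [0.4975 0.2899 0.294 ] yaw 81.21 q [ 0.41  0.28  1.52 -0.    1.34 -1.01] width 0.0854 F [-0.1  0.1 -0.7]
units t(tool now): [  0.482 -17.624   2.474] twist 13.534
units t(after twist): [ 0.441 -0.249 17.796]
clock 28.45 pos [0.4975 0.2899 0.294 ] yaw 81.21 q [ 0.41  0.28  1.52 -0.    1.34 -1.01] width 0.0854 F [-0.1  0.1 -0.7]
units t(tool now): [  0.482 -17.624   2.474] twist -16.466
units t(after twist): [  0.49    0.25  -17.795]
```

View pics/w9.png

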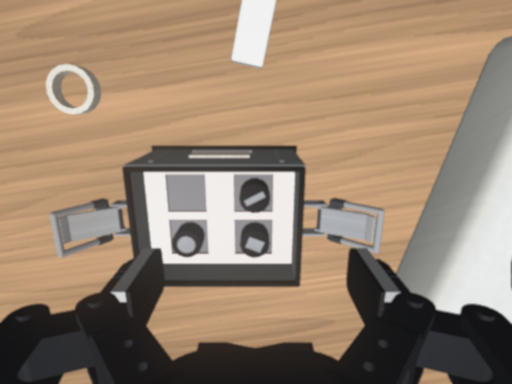

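View pics/t9.png

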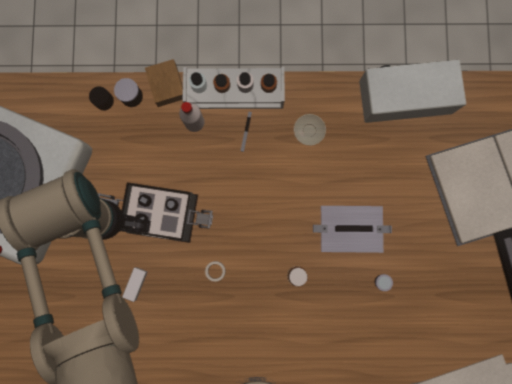

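All three pucks are in pockets, at (254,195), (188,240) and (255,240) in the wrist view, and none are left on the bench. Now the lid.

Call:
play_rows([
  [0,0,-0.5,0.07,0],
  [0,0,-0.9,0.126,0],
  [0,0,-0.9,0.126,0],
  [0,0,-0.9,0.126,0],
  [0,0,-0.9,0.126,0],
  [0,0,-0.9,0.126,0],
  [0,0,-0.9,0.126,0],
  [0,0,-0.9,0.126,0],
  [0,0,-0.9,0.126,0],
  [0,0,-0.9,0.126,0],
  [0,0,-0.9,0.126,0],
  [0,0,-0.9,0.126,0],
  [0,0,-0.9,0.126,0],
  [0,0,-0.9,0.126,0],
  [0,0,-0.9,0.126,0],
  [0,0,-0.9,0.126,0],
  [0,0,-0.9,0.126,0],
  [0,0,-0.9,0.126,0],
  [0,0,-0.9,0.126,0],
  [0,0,-0.9,0.126,0],
])

```text
clock: 30.45
position: [0.4891, -0.2448, 0.2937]
ee_rot: [0.704, 0.055, 0.706, -0.054]
contact_force: [-0.8, 0.1, 0.6]
width: 0.0855
```

Call:
play_rows([
  [0,0,0,0,1],
  [0,0,0,0,1],
  [0,0,0,0,1],
  [0,0,0,0,1],
  [0,0,0,0,1],
  [0,0,0,0,1],
  [0,0,0,0,1],
  [0,0,0,0,1],
  [0,0,0,0,1],
  [0,0,0,0,1],
  [0,0,0,0,1],
  [0,0,0,0,1],
  [0,0,0,0,1],
  [0,0,0,0,0.53],
  [0,0,0,0,0],
  [0,0,0,0,0],
])

```text
clock: 32.05
position: [0.4897, -0.2435, 0.2941]
ee_rot: [0.5, 0.5, 0.501, -0.5]
contact_force: [0.6, -0.4, 0.5]
width: 0.0855
```

```bash
python3 - <<'E'
from h import *
cm,im,d=snap('wrist','w10')
P=cloud(cm,d)
m=(np.hypot(P[...,0]-.49,P[...,1]+.243)<0.1)&(P[...,2]>0.009)&(P[...,2]<.017)&(d>0)&(abs(P[...,1]+.243)<.078)
q=P[m];print('lid',m.sum(),np.median(q[:,2]),cv2.minAreaRect(q[:,:2].astype(np.float32)*1000))
m=(np.hypot(P[...,0]-.49,P[...,1]+.243)<0.08)&(P[...,2]>0.043)&(P[...,2]<.06)&(d>0)
q=P[m];print('bar',m.sum(),np.median(q[:,2]),cv2.minAreaRect(q[:,:2].astype(np.float32)*1000))
for k in['lid','lid_grip','keeper']:
  print(k,[(round(r['conf'],2),w(cm,r['location']).round(4)) for r in manip.mark_of('wrist',k)])
plan(.49,-.244,.28,0)
E
```

```text
lid 12662 0.012418458729721351 ((489.8311767578125, -243.2999267578125), (156.29534912109375, 120.25814819335938), 89.37040710449219)
bar 1324 0.050376929275967985 ((489.8500671386719, -244.92611694335938), (90.10064697265625, 15.993583679199219), 89.30447387695312)
lid [(0.8, array([ 0.4873, -0.2427,  0.0116]))]
lid_grip [(0.92, array([ 0.4847, -0.2484,  0.0488]))]
keeper [(0.88, array([ 0.488 , -0.3427,  0.0132])), (0.82, array([ 0.4912, -0.1531,  0.0119]))]
clock 32.25 pos [ 0.4903 -0.2432  0.2948] yaw 0.02 q [-0.59  0.24  1.58 -0.    1.32 -0.59] width 0.0856 F [ 0.1 -0.  -0.7]
units t(tool now): [ 0.492 -0.009  0.027] twist 0.003
units t(after twist): [ 0.492 -0.009  0.027]
```

View pics/w10.png

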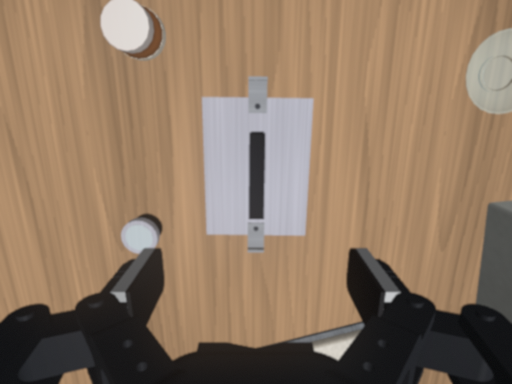

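Call:
play_rows([
  [0,1,-0.017,0.057,0.11],
  [0,1,0,0,0],
  [0,1,0,0,0],
  [0,1,0,0,0],
  [0,1,0,0,0],
  [0,0.8,0,0,0],
  [0,0.4,0,0,0],
  [0,0.25,0,0,0],
  [0,0.1,0,0,0],
  [0,0,0,0,0],
], newtons=80)

```text
clock: 33.25
position: [0.4903, -0.2451, 0.0989]
ee_rot: [0.498, 0.503, 0.497, -0.503]
contact_force: [-0.1, 0.2, -0.2]
width: 0.0854
```

Call:
play_rows([
  [1,0,0,0,0],
  [1,0,0,0,0],
  [1,0,0,0,0],
  [1,0,0,0,0],
  [1,0,0,0,0],
  [1,0,0,0,0],
  [1,0,0,0,0],
  [1,0,0,0,0],
  [1,0,0,0,0],
  [1,0,0,0,0],
], newtons=80)

```text
clock: 34.25
position: [0.4902, -0.2449, 0.099]
ee_rot: [0.497, 0.503, 0.497, -0.503]
contact_force: [0.2, 0.4, 6.5]
width: 0.0145
```

```bash
python3 - <<'E'
from h import *
plan(.4898,-.2449,.24,-.65)
cm,im,d=snap('wrist','w11')
E
```

```text
clock 34.25 pos [ 0.4902 -0.2449  0.099 ] yaw -0.67 q [-0.59  0.43  1.85  0.    0.87 -0.58] width 0.0145 F [0.2 0.4 6.5]
units t(tool now): [-4.701e+00 -1.000e-02  2.000e-03] twist -0.003
units t(after twist): [-4.701e+00 -1.000e-02  2.000e-03]
```

View pics/w11.png

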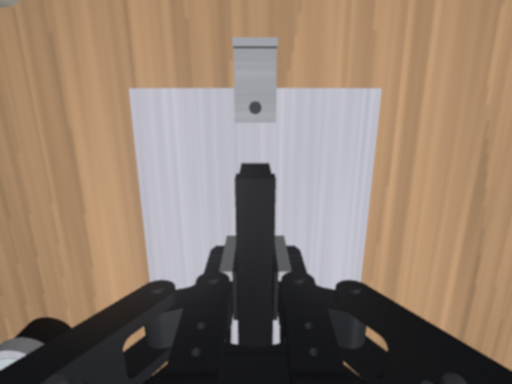

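Call:
play_rows([
  [1,-0.2,0,0,0],
  [1,-0.4,0,0,0],
  [1,-0.6,0,0,0],
  [1,-0.8,0,0,0],
  [1,-0.8,0,0,0],
  [1,-0.8,0,0,0],
  [1,-0.8,0,0,0],
  [1,-0.8,0,0,0],
  [1,-0.6,0,0,0],
  [1,-0.3,0,0,0],
  [1,0,0,0,0],
  [1,0,0,0,0],
])

```text
clock: 35.5
position: [0.4893, -0.2444, 0.2805]
ee_rot: [-0.496, -0.503, -0.498, 0.503]
contact_force: [0.6, -0.5, -5.4]
width: 0.015
```

```bash
python3 - <<'E'
from h import *
plan(.5305,.25,.28,-8.83)
cm,im,d=snap('wrist','w12')
s=manip.get_state();R=toolR(s);P=(cloud(cm,d)-s['position'])@R
np.set_printoptions(precision=4,suppress=True)
# plate in tool frame : depth ~0.086
m=(P[...,0]>.075)&(P[...,0]<.1)&(abs(P[...,1])<.075)&(P[...,2]<.15)&(d>0)&(P[...,2]>-.12)
q=P[m];A=np.c_[q[:,1:],np.ones(len(q))];print(len(q),np.linalg.lstsq(A,q[:,0],rcond=None)[0], q[:,1:].min(0),q[:,1:].max(0))
E
```

```text
clock 35.5 pos [ 0.4893 -0.2444  0.2805] yaw -0.66 q [-0.59  0.25  1.6  -0.    1.29 -0.58] width 0.015 F [ 0.6 -0.5 -5.4]
units t(tool now): [  0.033   1.182 -16.495] twist 1.362
units t(after twist): [  0.037  -1.174 -16.496]
40386 [0.0007 0.001  0.0862] [-0.0607 -0.1008] [0.0603 0.069 ]
```

View pics/w12.png

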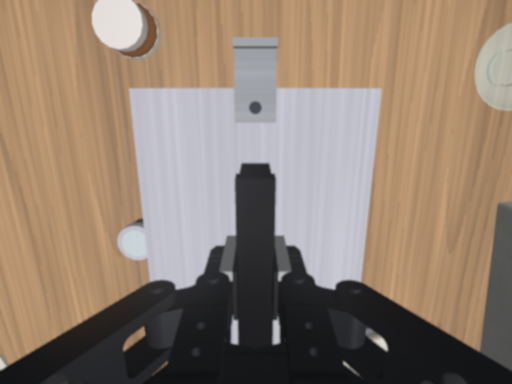

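Call:
play_rows([
  [1,0,0.03,-0.4,0],
  [1,0,0.06,-0.85,0],
  [1,0,0.06,-0.85,0],
  [1,0,0.06,-0.85,0],
  [1,0,0.06,-0.85,0],
  [1,0,0.06,-0.85,0],
  [1,0,0.06,-0.85,0],
  [1,0,0.06,-0.85,0],
  [1,0,0.06,-0.85,0],
  [1,0,0.06,-0.85,0],
  [1,0,0.06,-0.85,0],
  [1,0,0.06,-0.85,0],
  [1,0,0.06,-0.85,0],
  [1,0,0.06,-0.85,0],
  [1,0,0.06,-0.85,0],
  [1,0,0.06,-0.85,0],
  [1,0,0.06,-0.85,0],
  [1,0,0.06,-0.85,0],
  [1,0,0.06,-0.85,0],
  [1,0,0.04,-0.8,0],
])

```text
clock: 37.55
position: [0.5291, 0.2516, 0.2803]
ee_rot: [-0.497, -0.502, -0.498, 0.503]
contact_force: [0.4, -0.3, -5.1]
width: 0.0144
```

Call:
play_rows([
  [1,0,0,0,0.5],
  [1,0,0,0,0.5],
  [1,0,0,0,0.36],
  [1,0,0,0,0],
  [1,0,0,0,0],
])

```text
clock: 38.05
position: [0.5295, 0.2501, 0.2807]
ee_rot: [-0.46, -0.536, -0.461, 0.537]
contact_force: [-0.4, -0.2, -4.6]
width: 0.0144
```

```bash
python3 - <<'E'
from h import *
plan(.5305,.2505,.205,-8.83)
cm,im,d=snap('wrist','w13')
E
```

```text
clock 38.05 pos [0.5295 0.2501 0.2807] yaw -8.76 q [0.32 0.31 1.52 0.   1.32 0.48] width 0.0144 F [-0.4 -0.2 -4.6]
units t(tool now): [ 2.523  0.036 -0.019] twist 0.012
units t(after twist): [ 2.523  0.036 -0.019]
```

View pics/w13.png

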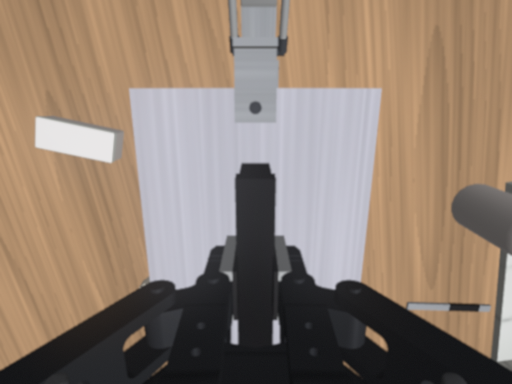

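Call:
play_rows([
  [1,0.4,0.036,-0.019,0.01],
  [1,0.6,0,0,0],
  [1,0.6,0,0,0],
  [1,0.4,0,0,0],
  [1,0.3,0,0,0],
  [1,0.2,0,0,0],
  [1,0,0,0,0],
])

```text
clock: 38.8
position: [0.5311, 0.2501, 0.2056]
ee_rot: [-0.46, -0.537, -0.46, 0.538]
contact_force: [-0.6, -0.5, -4.9]
width: 0.0143
```

Call:
play_rows([
  [1,0.05,0,0,0],
  [1,0.05,0,0,0],
  [1,0.05,0,0,0],
  [1,0.05,0,0,0],
  [1,0.05,0,0,0],
  [1,0,0,0,0],
])

```text
clock: 39.4
position: [0.5312, 0.2501, 0.1987]
ee_rot: [-0.46, -0.537, -0.46, 0.537]
contact_force: [-0.3, 0.3, -3.6]
width: 0.0143
```

Call:
play_rows([
  [1,0.04,0,0,0],
  [1,0.04,0,0,0],
  [1,0.04,0,0,0],
  [1,0,0,0,0],
])

```text
clock: 39.8
position: [0.5312, 0.2502, 0.1951]
ee_rot: [-0.46, -0.537, -0.46, 0.537]
contact_force: [-0.9, 0.1, -5.6]
width: 0.0139
```

Call:
play_rows([
  [1,0.03,0,0,0],
  [1,0.03,0,0,0],
  [1,0,0,0,0],
])

```text
clock: 40.1
position: [0.5313, 0.2502, 0.1949]
ee_rot: [0.46, 0.537, 0.46, -0.537]
contact_force: [-3.1, -1.2, 5.2]
width: 0.0145
```

Call:
play_rows([
  [1,0.03,0,0,0],
  [1,0.03,0,0,0],
  [1,0,0,0,0],
])

```text
clock: 40.4
position: [0.5313, 0.2502, 0.1945]
ee_rot: [0.46, 0.538, 0.46, -0.537]
contact_force: [-4.0, -2.1, 12.0]
width: 0.0138
```

Call:
play_rows([
  [1,0.03,0,0,0],
  [1,0.03,0,0,0],
  [1,0,0,0,0],
])

```text
clock: 40.7
position: [0.5313, 0.2502, 0.1929]
ee_rot: [0.46, 0.538, 0.459, -0.537]
contact_force: [-5.0, -1.5, 13.4]
width: 0.0145
```

Call:
play_rows([
  [1,0.02,-0.03,0,0],
  [1,0.03,0,0,0],
  [1,0.03,0,0,0],
  [1,0,0,0,0],
])

```text
clock: 41.1
position: [0.5312, 0.2502, 0.1909]
ee_rot: [0.461, 0.538, 0.459, -0.536]
contact_force: [-4.0, -3.1, 14.1]
width: 0.0146
```

Call:
play_rows([
  [1,0.03,0,0,0],
  [1,0.03,0,0,0],
  [1,0,0,0,0],
])

```text
clock: 41.4
position: [0.5311, 0.2502, 0.1909]
ee_rot: [0.461, 0.539, 0.459, -0.536]
contact_force: [-7.5, -2.2, 23.6]
width: 0.0142
```

The lid is home: TCP 0.1909 means the lid origin is about 0.100, and the force rose to 23 N. I'll ease off and release.

Call:
play_rows([
  [1,-0.06,0,0,0],
  [1,-0.04,0,0,0],
  [1,0,0,0,0],
])

```text
clock: 41.7
position: [0.5312, 0.2502, 0.1909]
ee_rot: [0.461, 0.538, 0.459, -0.536]
contact_force: [-2.5, -1.4, 9.7]
width: 0.0142
```

Call:
play_rows([
  [0.7,0,0,0,0],
  [0.5,0,0,0,0],
  [0.5,0,0,0,0],
  [0.5,0,0,0,0],
])

```text
clock: 42.1
position: [0.5305, 0.2504, 0.1884]
ee_rot: [-0.46, -0.537, -0.46, 0.537]
contact_force: [0.4, -0.2, 0.3]
width: 0.0425
```

```bash
python3 - <<'E'
from h import *
plan(.5305,.2505,.30,-8.83)
E
```

```text
clock 42.1 pos [0.5305 0.2504 0.1884] yaw -8.88 q [ 0.32  0.38  1.65 -0.    1.11  0.48] width 0.0425 F [ 0.4 -0.2  0.3]
units t(tool now): [-3.721e+00 -1.000e-03 -3.000e-03] twist -0.009
units t(after twist): [-3.721e+00 -1.000e-03 -3.000e-03]
```

Call:
play_rows([
  [0.5,-0.3,0,0,0],
  [0.5,-0.8,0,0,0],
  [0.5,-1,0,0,0],
  [0.5,-1,0,0,0],
  [0.5,-1,0,0,0],
  [0.5,-0.5,0,-0.5,0],
  [0.5,0,0,-1,0],
  [0.5,0,0,0,0],
  [0.5,0,0,0,0],
])

```text
clock: 43.0
position: [0.5372, 0.295, 0.3268]
ee_rot: [-0.46, -0.537, -0.46, 0.537]
contact_force: [-0.2, -1.4, 0.0]
width: 0.043
```

```bash
python3 - <<'E'
from h import *
np.set_printoptions(precision=4,suppress=True)
plan(.5305,.2505,.30,-8.83)
cm,im,d=snap('wrist','w14')
P=cloud(cm,d)
C=np.array([.5305,.2505,0]);yd=np.array([.1535,.988]);xd=np.array([.988,-.1535])
Q=P-C;L=np.stack([Q[...,:2]@xd,Q[...,:2]@yd,P[...,2]],-1)
m=(abs(L[...,0])<.058)&(abs(L[...,1])<.078)&(L[...,2]>.1)&(L[...,2]<.112)&(d>0)
q=L[m];A=np.c_[q[:,:2],np.ones(len(q))];print('plate',len(q),np.linalg.lstsq(A,q[:,2],rcond=None)[0])
m=(abs(L[...,0])<.066)&(abs(L[...,1])<.086)&(L[...,2]>.1)&(L[...,2]<.112)&(d>0)&(abs(L[...,0])+0*L[...,1]>.02)
q=L[m];print(q.min(0),q.max(0),cv2.minAreaRect(q[:,:2].astype(np.float32)*1000))
for k in['loop_a_bar','pivot','keeper']:
  print(k,[(round(r['conf'],2),np.array([*( (w(cm,r['location'])-C)[:2]@np.c_[xd,yd]),w(cm,r['location'])[2]]).round(4)) for r in manip.mark_of('wrist',k)])
# latch points
for s in(1,-1):
  m=(abs(L[...,0])<.03)&(s*L[...,1]>.103)&(L[...,2]>.05)&(d>0)&(s*L[...,1]<.18)
  q=L[m];print(s,len(q));
  for lo in np.arange(.1,.16,.005):
    k=q[(s*q[:,1]>=lo)&(s*q[:,1]<lo+.005)]
    if len(k): 
      kc=k[abs(k[:,0])<.012];ke=k[abs(k[:,0])>.017]
      print('  y',lo.round(3),'lever z',kc[:,2].max().round(4) if len(kc) else None,'arm z',ke[:,2].max().round(4) if len(ke) else None)
E
```

```text
clock 43.0 pos [0.5372 0.295  0.3268] yaw -8.82 q [ 0.39  0.32  1.38 -0.    1.44  0.54] width 0.043 F [-0.2 -1.4  0. ]
units t(tool now): [0.893 0.008 1.498] twist 0.002
units t(after twist): [0.893 0.008 1.498]
plate 13614 [-0.0003 -0.0009  0.1045]
[-0.0602 -0.0806  0.1   ] [0.0602 0.0799 0.1071] ((-0.20730209350585938, -0.23258209228515625), (160.51065063476562, 120.3044662475586), 89.81451416015625)
loop_a_bar [(0.93, array([0.0001, 0.1482, 0.1014]))]
pivot [(0.9, array([ 0.0005, -0.1023,  0.0718])), (0.89, array([0.0007, 0.0994, 0.0681]))]
keeper [(0.72, array([-0.0025, -0.0982,  0.1078])), (0.69, array([0.0029, 0.0948, 0.1048])), (0.55, array([-0.0042,  0.0001,  0.1009]))]
1 2241
  y 0.1 lever z 0.0789 arm z None
  y 0.105 lever z 0.0817 arm z 0.0773
  y 0.11 lever z 0.0833 arm z 0.0835
  y 0.115 lever z 0.0868 arm z 0.087
  y 0.12 lever z 0.0895 arm z 0.0912
  y 0.125 lever z 0.0915 arm z 0.0947
  y 0.13 lever z 0.0937 arm z 0.0993
  y 0.135 lever z 0.0983 arm z 0.1029
  y 0.14 lever z 0.1081 arm z 0.1065
  y 0.145 lever z 0.1091 arm z 0.1091
-1 1359
  y 0.1 lever z 0.0795 arm z None
  y 0.105 lever z 0.0809 arm z 0.0802
  y 0.11 lever z 0.0847 arm z 0.0891
  y 0.115 lever z 0.0889 arm z 0.0958
  y 0.12 lever z 0.0915 arm z 0.1052
  y 0.125 lever z 0.0942 arm z 0.116
  y 0.13 lever z 0.1208 arm z 0.119
  y 0.135 lever z 0.1204 arm z None
  y 0.14 lever z 0.1053 arm z None
```

View pics/w14.png

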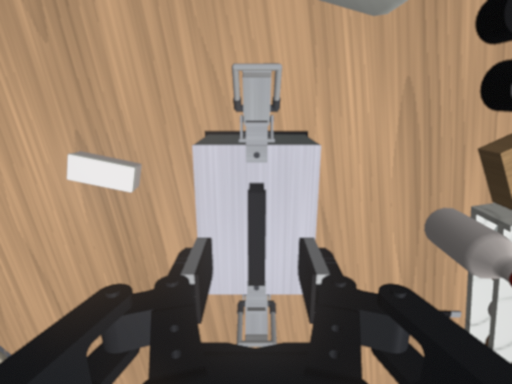

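```bash
python3 - <<'E'
from h import *
cm,im,d=snap('top','t15');P=cloud(cm,d)
C=np.array([.5305,.2505,0]);yd=np.array([.1535,.988]);xd=np.array([.988,-.1535])
Q=P-C;a=Q[...,:2]@xd;b=Q[...,:2]@yd
for lo in np.arange(.15,.4,.02):
  for nm,xa,xb in(('L',-.12,-.05),('M',-.05,.05),('R',.05,.12)):
    m=(d>0)&(b>=lo)&(b<lo+.02)&(a>xa)&(a<xb)
    print(round(lo,2),nm,P[...,2][m].max().round(3) if m.any() else None,end=' | ')
  print()
for k in (.175,.165,-.175): print(C[:2]+k*yd)
plan(*(C[:2]+.175*yd),.24,-8.83)
E
```

```text
0.15 L None | 0.15 M None | 0.15 R 0.006 | 
0.17 L 0.007 | 0.17 M None | 0.17 R 0.006 | 
0.19 L 0.007 | 0.19 M None | 0.19 R 0.007 | 
0.21 L 0.007 | 0.21 M 0.007 | 0.21 R 0.072 | 
0.23 L 0.008 | 0.23 M 0.085 | 0.23 R None | 
0.25 L 0.1 | 0.25 M 0.105 | 0.25 R None | 
0.27 L 0.107 | 0.27 M 0.104 | 0.27 R None | 
0.29 L 0.106 | 0.29 M None | 0.29 R 0.134 | 
0.31 L 0.101 | 0.31 M None | 0.31 R 0.139 | 
0.33 L 0.14 | 0.33 M None | 0.33 R 0.139 | 
0.35 L 0.133 | 0.35 M None | 0.35 R 0.14 | 
0.37 L None | 0.37 M None | 0.37 R 0.138 | 
0.39 L None | 0.39 M None | 0.39 R 0.128 | 
[0.5573625 0.4234   ]
[0.5558275 0.41352  ]
[0.5036375 0.0776   ]
clock 43.25 pos [0.5372 0.294  0.3266] yaw -8.92 q [ 0.39  0.32  1.38 -0.    1.44  0.54] width 0.0427 F [ 0.5  0.4 -0.7]
units t(tool now): [ 2.883e+00 -4.000e-03 -4.366e+00] twist -0.016
units t(after twist): [ 2.883e+00  3.000e-03 -4.366e+00]
```

View pics/t15.png

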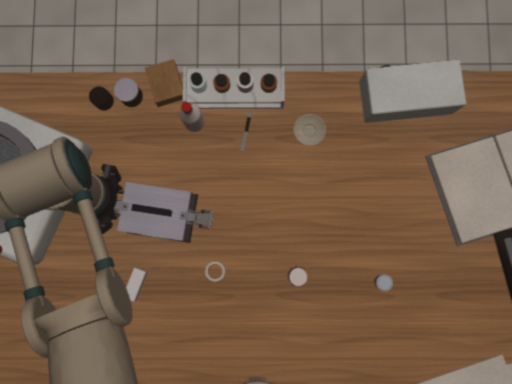

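Lid fully home and level: plate top at 0.1045, level within 0.001 rad. The latches are still open, and the +y loop shows at (257,70) in the wrist view. I'll go outside latch a with the fingers shut.

Call:
play_rows([
  [1,0,0,-0.5,0],
  [1,0,0,-0.8,0],
  [1,0,0,-0.8,0],
  [1,0,0,-0.8,0],
  [1,0,0,-0.8,0],
  [1,0,0,-0.8,0],
  [1,0.8,0,0,0],
  [1,0.8,0,0,0],
  [1,0.8,0,0,0],
  [1,0.48,0,0,0],
  [1,0,0,0,0],
])

```text
clock: 44.35
position: [0.5573, 0.4281, 0.2375]
ee_rot: [-0.459, -0.535, -0.46, 0.539]
contact_force: [0.8, -0.7, -0.3]
width: 0.0001
```

```bash
cat >> h.py <<'E'
C=np.array([.5305,.2505,0]);yd=np.array([.1535,.988]);xd=np.array([.988,-.1535])
def loc(X): X=np.array(X); return np.array([(X-C)[:2]@xd,(X-C)[:2]@yd,X[2]]).round(4)
def cplan(x,y,z,ydeg): 
    print('case-frame now',loc(manip.get_state()['position'])); g=C[:2]+x*xd+y*yd; plan(g[0],g[1],z,ydeg)
E
python3 - <<'E'
from h import *
cplan(0,.18,.174,-8.83)
cm,im,d=snap('wrist','w16')
print([(r['conf'],loc(w(cm,r['location']))) for r in manip.mark_of('wrist','loop_a_bar')])
E
```

```text
case-frame now [-0.0008  0.1796  0.2375]
clock 44.35 pos [0.5573 0.4281 0.2375] yaw -8.88 q [0.56 0.51 1.3  0.   1.34 0.71] width 0.0001 F [ 0.8 -0.7 -0.3]
units t(tool now): [ 2.115  0.034 -0.02 ] twist -0.008
units t(after twist): [ 2.115  0.034 -0.02 ]
[(0.53, array([0.0039, 0.0913, 0.1056]))]
```

View pics/w16.png

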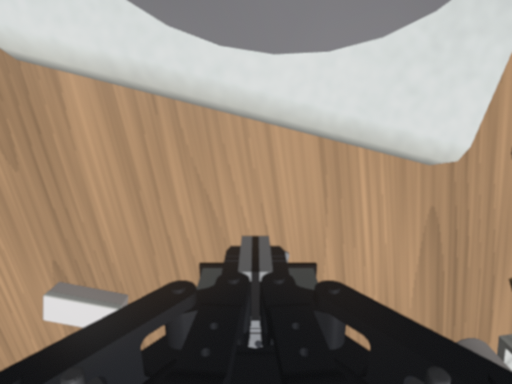

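Call:
play_rows([
  [1,0.8,0.034,0,0],
  [1,0.8,0,0,0],
  [1,0.5,0,0,0],
  [1,0,0,0.3,0],
  [1,0,0,0.3,0],
  [1,0,0,0.3,0],
  [1,0,0,0.3,0],
  [1,0,0,0.3,0],
  [1,0,0,0,0],
])

```text
clock: 45.35
position: [0.5522, 0.3821, 0.1781]
ee_rot: [0.46, 0.538, 0.459, -0.537]
contact_force: [0.2, 0.1, -0.5]
width: -0.0002
```

```bash
python3 - <<'E'
from h import *
cplan(0,.10,.187,-8.83)
cm,im,d=snap('scene','s17')
cv2.imwrite('pics/s17c.png',cv2.resize(im[90:220,220:370,::-1],None,fx=5,fy=4.5,interpolation=cv2.INTER_CUBIC))
E
```

```text
case-frame now [0.0013 0.1333 0.1781]
clock 45.35 pos [0.5522 0.3821 0.1781] yaw -8.95 q [ 0.5   0.5   1.47 -0.    1.17  0.66] width -0.0002 F [ 0.2  0.1 -0.5]
units t(tool now): [-0.297 -0.04   1.112] twist -0.02
units t(after twist): [-0.297 -0.042  1.112]
```

View pics/s17c.png

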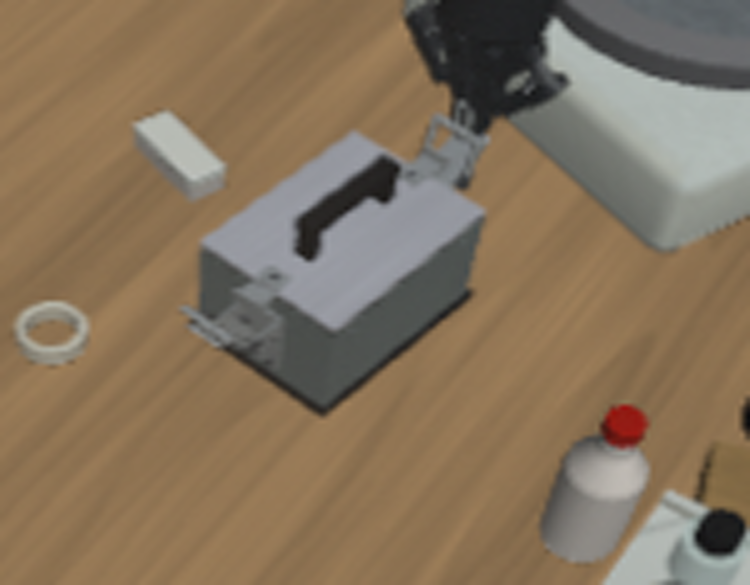

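The +y loop now stands upright at (450,130) in the crop, with the finger behind it. I'll push on past upright.

Call:
play_rows([
  [1,-0.15,-0.04,0,0],
  [1,-0.15,0,0.1,0],
  [1,0,0,0.2,0],
  [1,0,0,0.2,0],
  [1,0,0,0.2,0],
  [1,0,0,0.2,0],
  [1,0,0,0.2,0],
  [1,0,0,0,0],
  [1,0,0,0,0],
])

```text
clock: 46.3
position: [0.5461, 0.351, 0.1863]
ee_rot: [0.46, 0.537, 0.46, -0.537]
contact_force: [-0.2, -0.3, -0.0]
width: 0.0
```

```bash
python3 - <<'E'
from h import *
cplan(0,.10,.187,-8.83)
cm,im,d=snap('scene','s18')
cv2.imwrite('pics/s18c.png',cv2.resize(im[90:220,220:370,::-1],None,fx=5,fy=4.5,interpolation=cv2.INTER_CUBIC))
E
```

```text
case-frame now [-0.      0.1017  0.1863]
clock 46.3 pos [0.5461 0.351  0.1863] yaw -8.9 q [0.46 0.46 1.51 0.   1.17 0.62] width 0.0 F [-0.2 -0.3 -0. ]
units t(tool now): [-0.022  0.001  0.056] twist -0.012
units t(after twist): [-0.022  0.001  0.056]
```

View pics/s18c.png

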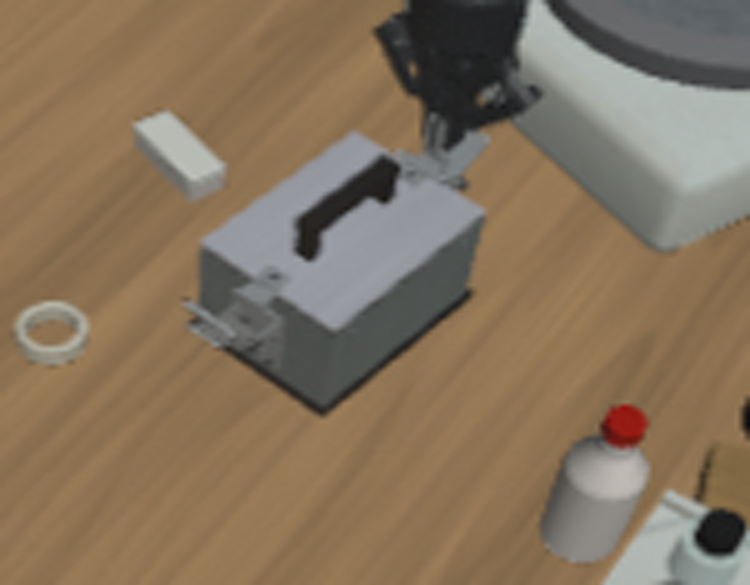

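Call:
play_rows([
  [1,0,0,-0.4,0],
  [1,-0.5,0,-0.6,0],
  [1,-1,0,0,0],
  [1,-1,0,0,0],
  [1,-1,0,0,0],
  [1,-1,0,0,0],
  [1,0,0,0.7,0],
  [1,0,0,0.9,0],
  [1,0,0,0.9,0],
  [1,0,0,0,0],
  [1,0,0,0,0],
])

```text
clock: 47.45
position: [0.5393, 0.3074, 0.3216]
ee_rot: [0.46, 0.538, 0.46, -0.537]
contact_force: [-0.2, -0.2, 1.0]
width: -0.0001
```

```bash
cat >> h.py <<'E'
def latch(cm,d):
    P=cloud(cm,d);Q=P-C;L=np.stack([Q[...,:2]@xd,Q[...,:2]@yd,P[...,2]],-1)
    for s in(1,-1):
        m=(abs(L[...,0])<.03)&(s*L[...,1]>.08)&(L[...,2]>.03)&(d>0)&(s*L[...,1]<.18);q=L[m]
        print('end',s,len(q))
        for lo in np.arange(.08,.16,.005):
            k=q[(s*q[:,1]>=lo)&(s*q[:,1]<lo+.005)]
            if len(k):
                kc=k[abs(k[:,0])<.011];ke=k[abs(k[:,0])>.016]
                print('  y',lo.round(3),'mid z',np.round(np.percentile(kc[:,2],[10,50,95]),4) if len(kc) else None,'side z',np.round(np.percentile(ke[:,2],[50,95]),4) if len(ke) else None)
E
python3 - <<'E'
from h import *
cplan(0,.137,.20,-8.83)
cm,im,d=snap('wrist','w19');latch(cm,d)
print([(round(r['conf'],2),loc(w(cm,r['location']))) for r in manip.mark_of('wrist','loop_a_bar')])
E
```

```text
case-frame now [-0.      0.0575  0.3216]
clock 47.45 pos [0.5393 0.3074 0.3216] yaw -8.9 q [0.41 0.34 1.37 0.   1.43 0.56] width -0.0001 F [-0.2 -0.2  1. ]
units t(tool now): [ 4.058 -0.005 -2.642] twist -0.012
units t(after twist): [ 4.058e+00 -1.000e-03 -2.642e+00]
end 1 2818
  y 0.08 mid z [0.1021 0.1096 0.1116] side z [0.1086 0.1113]
  y 0.085 mid z [0.1015 0.1023 0.1035] side z [0.1033 0.1073]
  y 0.09 mid z [0.1013 0.1024 0.1034] side z [0.0988 0.1007]
  y 0.095 mid z [0.0717 0.106  0.1101] side z [0.0933 0.0958]
  y 0.1 mid z [0.0757 0.0772 0.1094] side z [0.0876 0.0909]
  y 0.105 mid z [0.0776 0.0785 0.0802] side z [0.0844 0.0864]
  y 0.11 mid z [0.0801 0.0812 0.0829] side z [0.0793 0.0828]
  y 0.115 mid z [0.0826 0.0837 0.0855] side z [0.0765 0.0768]
  y 0.12 mid z [0.0846 0.086  0.0875] side z None
  y 0.125 mid z [0.087  0.0886 0.0907] side z None
  y 0.13 mid z [0.0903 0.0915 0.0931] side z None
  y 0.135 mid z [0.0924 0.0936 0.0957] side z None
  y 0.14 mid z [0.0967 0.0992 0.1013] side z None
  y 0.145 mid z [0.0991 0.0999 0.1013] side z None
end -1 276
  y 0.095 mid z [0.1047 0.1077 0.1106] side z None
  y 0.1 mid z [0.1091 0.1097 0.1101] side z None
  y 0.115 mid z [0.0878 0.0878 0.0879] side z None
  y 0.12 mid z [0.0872 0.0886 0.0904] side z None
  y 0.125 mid z [0.09   0.0917 0.0941] side z None
  y 0.13 mid z [0.0935 0.0947 0.0967] side z None
  y 0.135 mid z [0.0958 0.0974 0.0988] side z None
[(0.87, array([0.001 , 0.0797, 0.1057])), (0.71, array([-0.0019,  0.0002,  0.1032]))]
```

View pics/w19.png

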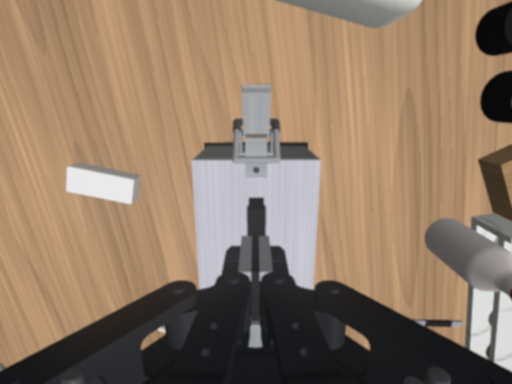

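The +y loop lies over the keeper, with its bar at (257,160), y≈0.080, z≈0.108. Its lever is exposed above that, up to (257,88). I'll push the lever down.

Call:
play_rows([
  [1,0,0,-0.6,0],
  [1,0,0,-0.9,0],
  [1,0.3,0,-0.9,0],
  [1,0.9,0,-0.28,0],
  [1,0.9,0,0,0],
  [1,0.9,0,0,0],
  [1,0.8,0,0,0],
  [1,0.5,0,0,0],
  [1,0,0,0,0],
])

```text
clock: 48.45
position: [0.5501, 0.3874, 0.1889]
ee_rot: [-0.46, -0.535, -0.461, 0.539]
contact_force: [-0.3, 0.4, -0.0]
width: 0.0001
```

```bash
python3 - <<'E'
from h import *
cplan(0,.138,.16,-8.83)
E
```

```text
case-frame now [-0.0016  0.1383  0.1889]
clock 48.45 pos [0.5501 0.3874 0.1889] yaw -8.81 q [0.51 0.5  1.45 0.   1.2  0.66] width 0.0001 F [-0.3  0.4 -0. ]
units t(tool now): [0.963 0.058 0.009] twist 0.004
units t(after twist): [0.963 0.058 0.009]
```

Call:
play_rows([
  [1,0.3,0.05,0,0],
  [1,0.2,0,0,0],
  [1,0.2,0,0,0],
  [1,0.2,0,0,0],
  [1,0.2,0,0,0],
  [1,0.2,0,0,0],
  [1,0,0,0,0],
])

```text
clock: 49.15
position: [0.5523, 0.3852, 0.1521]
ee_rot: [-0.46, -0.536, -0.46, 0.538]
contact_force: [-0.1, -0.6, 0.4]
width: 0.0002
```

Call:
play_rows([
  [1,0.2,0,0,0],
  [1,0.2,0,0,0],
  [1,0,0,0,0],
])

```text
clock: 49.45
position: [0.5524, 0.3853, 0.1401]
ee_rot: [-0.46, -0.536, -0.46, 0.538]
contact_force: [0.5, -0.1, 0.2]
width: -0.0002
```

```bash
python3 - <<'E'
from h import *
cplan(0,.138,.14,-8.83)
cm,im,d=snap('scene','s20')
cv2.imwrite('pics/s20c.png',cv2.resize(im[90:220,220:370,::-1],None,fx=5,fy=4.5,interpolation=cv2.INTER_CUBIC))
E
```

```text
case-frame now [0.0009 0.1366 0.1401]
clock 49.45 pos [0.5524 0.3853 0.1401] yaw -8.88 q [ 0.51  0.54  1.5  -0.    1.1   0.66] width -0.0002 F [ 0.5 -0.1  0.2]
units t(tool now): [ 0.004 -0.031 -0.046] twist -0.009
units t(after twist): [ 0.004 -0.031 -0.046]
```

View pics/s20c.png

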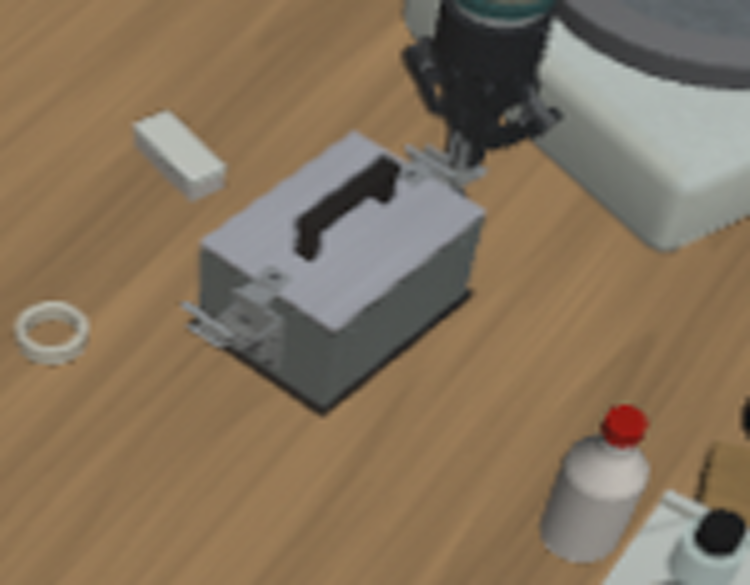

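Call:
play_rows([
  [1,0.1,0,0,0],
  [1,0.1,0,0,0],
  [1,0.1,0,0,0],
  [1,0,0,0,0],
])

```text
clock: 49.9
position: [0.5528, 0.3857, 0.1319]
ee_rot: [-0.46, -0.537, -0.46, 0.537]
contact_force: [0.8, 0.2, -0.1]
width: 0.0001
```

Call:
play_rows([
  [1,0.1,0,0,0],
  [1,0.1,0,0,0],
  [1,0,0,0,0],
])

```text
clock: 50.2
position: [0.553, 0.3859, 0.1258]
ee_rot: [-0.46, -0.537, -0.46, 0.537]
contact_force: [-0.4, 0.1, 2.6]
width: 0.0002
```

Call:
play_rows([
  [1,0.1,0,0,0],
  [1,0.1,0,0,0],
  [1,0,0,0,0],
])

```text
clock: 50.5
position: [0.5529, 0.3858, 0.1196]
ee_rot: [-0.46, -0.537, -0.46, 0.537]
contact_force: [0.4, 1.1, -0.3]
width: -0.0001
```

Call:
play_rows([
  [1,0,0,0.1,0],
  [1,0,0,0.1,0],
  [1,0,0,0.1,0],
  [1,0,0,0,0],
])

```text
clock: 50.9
position: [0.5515, 0.3773, 0.12]
ee_rot: [0.46, 0.537, 0.46, -0.537]
contact_force: [1.0, 2.0, -0.6]
width: 0.0001
```

```bash
python3 - <<'E'
from h import *
cplan(0,.118,.119,-8.83)
cm,im,d=snap('scene','s21')
cv2.imwrite('pics/s21c.png',cv2.resize(im[90:220,220:370,::-1],None,fx=5,fy=4.5,interpolation=cv2.INTER_CUBIC))
E
```

```text
case-frame now [0.0013 0.1285 0.12  ]
clock 50.9 pos [0.5515 0.3773 0.12  ] yaw -8.89 q [0.5  0.55 1.54 0.   1.05 0.65] width 0.0001 F [ 1.   2.  -0.6]
units t(tool now): [ 0.035 -0.043  0.35 ] twist -0.01
units t(after twist): [ 0.035 -0.043  0.35 ]
```

View pics/s21c.png

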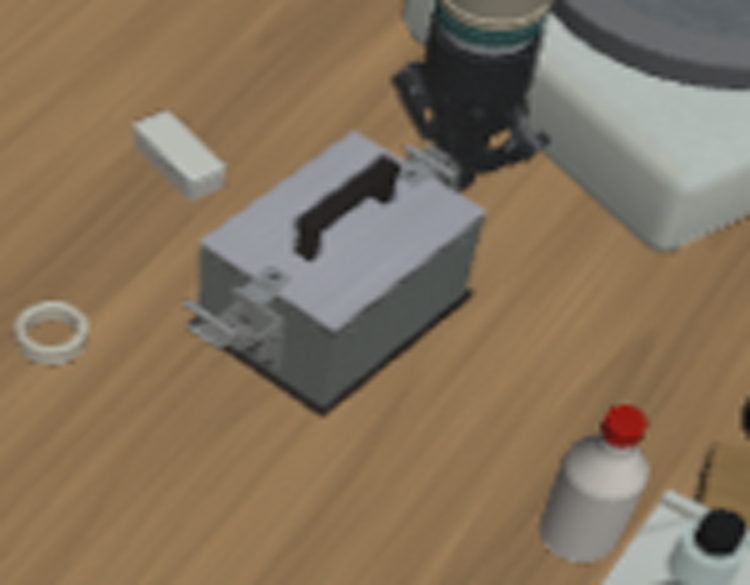

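Call:
play_rows([
  [1,0,0,0.1,0],
  [1,0,0,0.1,0],
  [1,0,0,0,0],
])

```text
clock: 51.25
position: [0.5504, 0.3709, 0.1199]
ee_rot: [-0.46, -0.537, -0.46, 0.537]
contact_force: [-0.0, 1.0, -0.4]
width: 0.0001
```

Call:
play_rows([
  [1,0,0,0.1,0],
  [1,0,0,0.05,0],
  [1,0,0,0,0],
])

```text
clock: 51.55
position: [0.5497, 0.3668, 0.1198]
ee_rot: [0.459, 0.537, 0.46, -0.537]
contact_force: [0.6, 4.8, -2.4]
width: 0.0001
```

Call:
play_rows([
  [1,0,0,0.05,0],
  [1,0,0,0.05,0],
  [1,0,0,0,0],
])

```text
clock: 51.85
position: [0.5496, 0.3664, 0.1199]
ee_rot: [0.458, 0.539, 0.461, -0.536]
contact_force: [1.1, 11.5, -6.2]
width: -0.0004
```

Force is rising against a stop at TCP y≈0.117, so the lever should be flat. I'll back off and inspect.

Call:
play_rows([
  [1,0,0,-0.3,0],
  [1,0,0,-0.6,0],
  [1,0,0,-0.6,0],
  [1,-0.9,0,-0.3,0],
  [1,-0.9,0,0,0],
  [1,-0.9,0,0,0],
  [1,-0.9,0,0,0],
  [1,-0.9,0,0,0],
  [1,-0.9,0,0,0],
  [1,-0.9,0,0,0],
  [1,0,0,0.8,0],
  [1,0,0,0.8,0],
  [1,0,0,0.8,0],
  [1,0,0,0.8,0],
  [1,0,0,0.8,0],
  [1,0,0,0,0],
  [1,0,0,0,0],
])

```text
clock: 53.55
position: [0.5391, 0.2975, 0.3094]
ee_rot: [-0.46, -0.537, -0.459, 0.538]
contact_force: [-0.2, 0.8, -0.5]
width: 0.0004
```

```bash
python3 - <<'E'
from h import *
cplan(0,.05,.32,-8.83)
cm,im,d=snap('wrist','w22');latch(cm,d)
print([(round(r['conf'],2),loc(w(cm,r['location']))) for r in manip.mark_of('wrist','loop_a_bar')])
cv2.imwrite('pics/w22c.png',cv2.resize(im[60:220,160:360,::-1],None,fx=4,fy=3.7,interpolation=cv2.INTER_CUBIC))
E
```

```text
case-frame now [0.0013 0.0478 0.3094]
clock 53.55 pos [0.5391 0.2975 0.3094] yaw -8.95 q [ 0.39  0.34  1.4  -0.    1.4   0.55] width 0.0004 F [-0.2  0.8 -0.5]
units t(tool now): [-0.353 -0.043 -0.073] twist -0.02
units t(after twist): [-0.353 -0.042 -0.074]
end 1 1412
  y 0.08 mid z [0.1016 0.1028 0.104 ] side z [0.0783 0.0805]
  y 0.085 mid z [0.1015 0.1025 0.1065] side z [0.1064 0.107 ]
  y 0.09 mid z [0.1057 0.1073 0.1084] side z [0.107  0.1086]
  y 0.095 mid z [0.0706 0.1028 0.11  ] side z [0.0906 0.1026]
  y 0.1 mid z [0.0702 0.0722 0.1091] side z [0.0702 0.0781]
  y 0.105 mid z [0.054  0.067  0.0682] side z [0.0609 0.0757]
end -1 279
  y 0.095 mid z [0.1056 0.1086 0.1101] side z None
  y 0.1 mid z [0.1093 0.1097 0.1104] side z None
  y 0.115 mid z [0.0884 0.0884 0.0884] side z None
  y 0.12 mid z [0.0871 0.0887 0.0903] side z None
  y 0.125 mid z [0.0894 0.0913 0.0931] side z None
  y 0.13 mid z [0.0929 0.0944 0.0966] side z None
  y 0.135 mid z [0.0957 0.097  0.0984] side z None
[(0.72, array([0.0004, 0.0903, 0.1044]))]
```

View pics/w22c.png

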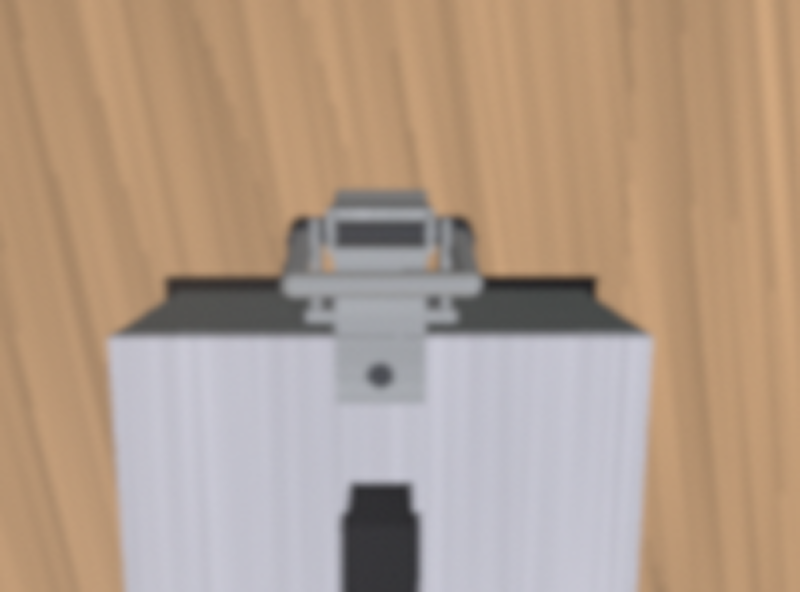

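Latch a is good: the bar lies behind the lip at (380,285) in the crop, and the lever is flat. Now latch b.

Call:
play_rows([
  [1,0,-0.04,0.4,0.02],
  [1,0,0,0.8,0],
  [1,0,0,0.8,0],
  [1,0,0,0.8,0],
  [1,0,0,0.8,0],
  [1,0,0,0.8,0],
  [1,0,0,0.8,0],
  [1,0,0,0.8,0],
  [1,0,0,0.8,0],
  [1,0,0,0.8,0],
  [1,0.5,0,0,0],
  [1,0.8,0,0,0],
  [1,0.8,0,0,0],
  [1,0,0,0,0],
  [1,0,0,0,0],
])

```text
clock: 55.15
position: [0.5024, 0.0734, 0.2465]
ee_rot: [-0.459, -0.537, -0.459, 0.538]
contact_force: [-0.0, 0.3, 0.3]
width: -0.0001
```

```bash
python3 - <<'E'
from h import *
cplan(0,-.18,.183,-8.83)
cm,im,d=snap('wrist','w23');latch(cm,d)
print([(round(r['conf'],2),loc(w(cm,r['location']))) for r in manip.mark_of('wrist','loop_b_bar')])
E
```

```text
case-frame now [-0.0006 -0.1793  0.2465]
clock 55.15 pos [0.5024 0.0734 0.2465] yaw -8.97 q [ 0.01  0.22  1.74 -0.    1.19  0.16] width -0.0001 F [-0.   0.3  0.3]
units t(tool now): [2.116 0.022 0.02 ] twist -0.024
units t(after twist): [2.116 0.022 0.02 ]
end 1 0
end -1 25670
  y 0.08 mid z [0.1021 0.1035 0.1061] side z [0.0808 0.1047]
  y 0.085 mid z [0.1016 0.1026 0.1036] side z [0.0771 0.0782]
  y 0.09 mid z [0.1017 0.1026 0.1038] side z [0.0778 0.0784]
  y 0.095 mid z [0.1022 0.1034 0.1105] side z [0.0775 0.0782]
  y 0.1 mid z [0.0726 0.0771 0.1104] side z [0.0768 0.078 ]
  y 0.105 mid z [0.0776 0.0792 0.0812] side z [0.078 0.079]
  y 0.11 mid z [0.0809 0.0825 0.084 ] side z [0.0811 0.0845]
  y 0.115 mid z [0.0839 0.0851 0.0871] side z [0.0866 0.0897]
  y 0.12 mid z [0.0866 0.0883 0.0901] side z [0.0923 0.0955]
  y 0.125 mid z [0.0899 0.0912 0.0928] side z [0.099  0.1024]
  y 0.13 mid z [0.0928 0.0941 0.0959] side z [0.1057 0.1093]
  y 0.135 mid z [0.096  0.0986 0.1152] side z [0.1125 0.1152]
  y 0.14 mid z [0.1139 0.1147 0.1158] side z [0.1146 0.1159]
  y 0.155 mid z [0.2658 0.267  0.2682] side z [0.2668 0.2679]
[(0.59, array([-0.0009, -0.1426,  0.1111]))]
```

View pics/w23.png

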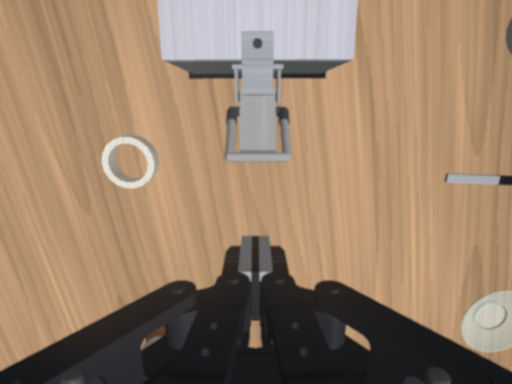

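Call:
play_rows([
  [1,0.8,0.02,0,-0.02],
  [1,0.8,0,0,0],
  [1,0.58,0,0,0],
  [1,0,0,-0.3,0],
  [1,0,0,-0.3,0],
  [1,0,0,-0.3,0],
  [1,0,0,-0.3,0],
  [1,0,0,-0.27,0],
  [1,0,0,0,0],
])

```text
clock: 56.15
position: [0.5117, 0.1176, 0.185]
ee_rot: [0.462, 0.539, 0.458, -0.535]
contact_force: [0.0, 0.2, 0.4]
width: -0.0001
```

```bash
python3 - <<'E'
from h import *
cplan(0,-.10,.187,-8.83)
cm,im,d=snap('wrist','w24')
E
```

```text
case-frame now [ 0.0019 -0.1342  0.185 ]
clock 56.15 pos [0.5117 0.1176 0.185 ] yaw -8.82 q [ 0.09  0.3   1.8  -0.    1.04  0.25] width -0.0001 F [0.  0.2 0.4]
units t(tool now): [-0.066 -0.062 -1.142] twist 0.002
units t(after twist): [-0.066 -0.062 -1.142]
```

View pics/w24.png

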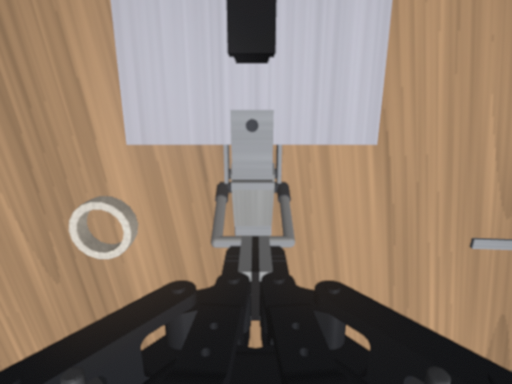

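The bar at (252,240) is being pushed along ahead of the fingertips. I'll continue past upright.

Call:
play_rows([
  [1,-0.07,-0.05,-0.15,0],
  [1,0,0,-0.2,0],
  [1,0,0,-0.2,0],
  [1,0,0,-0.2,0],
  [1,0,0,-0.2,0],
  [1,0,0,-0.2,0],
  [1,0,0,0,0],
  [1,0,0,0,0],
])

```text
clock: 57.0
position: [0.5137, 0.1514, 0.1829]
ee_rot: [-0.46, -0.537, -0.46, 0.537]
contact_force: [-0.4, -0.1, 0.1]
width: 0.0001
```

```bash
python3 - <<'E'
from h import *
cplan(0,-.138,.20,-8.83)
cm,im,d=snap('wrist','w25')
E
```

```text
case-frame now [-0.0014 -0.1005  0.1829]
clock 57.0 pos [0.5137 0.1514 0.1829] yaw -8.86 q [ 0.16  0.31  1.77 -0.    1.05  0.31] width 0.0001 F [-0.4 -0.1  0.1]
units t(tool now): [-0.57   0.048  1.25 ] twist -0.004
units t(after twist): [-0.57   0.047  1.25 ]
```

View pics/w25.png

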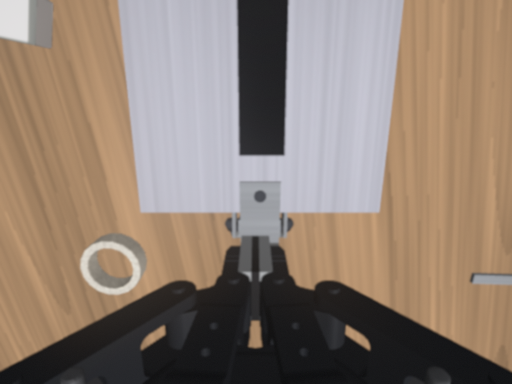

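The loop bar isn't visible on the lid edge, so the fingertip probably passed over it. I'll go up, back out and retry lower.

Call:
play_rows([
  [1,-0.5,0,0,0],
  [1,-0.8,0,0,0],
  [1,-0.8,0.05,0,0],
  [1,0,0,0.9,0],
  [1,0,0,0.9,0],
  [1,0,0,0.9,0],
  [1,0,0,0,0],
  [1,0,0,0,0],
])

```text
clock: 57.85
position: [0.5026, 0.0706, 0.2461]
ee_rot: [0.459, 0.538, 0.459, -0.537]
contact_force: [-0.3, -0.4, 0.9]
width: 0.0002
```

```bash
python3 - <<'E'
from h import *
cplan(0,-.18,.177,-8.83)
cm,im,d=snap('wrist','w26');latch(cm,d)
E
```

```text
case-frame now [ 1.000e-04 -1.820e-01  2.461e-01]
clock 57.85 pos [0.5026 0.0706 0.2461] yaw -8.99 q [0.   0.22 1.74 0.   1.19 0.16] width 0.0002 F [-0.3 -0.4  0.9]
units t(tool now): [ 2.303 -0.003 -0.068] twist -0.027
units t(after twist): [ 2.303e+00 -2.000e-03 -6.800e-02]
end 1 0
end -1 22740
  y 0.08 mid z [0.1021 0.1035 0.1056] side z [0.0808 0.1046]
  y 0.085 mid z [0.1017 0.1025 0.1037] side z [0.0772 0.0783]
  y 0.09 mid z [0.1018 0.1026 0.1038] side z [0.0778 0.0786]
  y 0.095 mid z [0.1021 0.1032 0.1102] side z [0.0771 0.0784]
  y 0.1 mid z [0.0714 0.0728 0.1106] side z [0.0608 0.0777]
  y 0.105 mid z [0.0615 0.0683 0.0711] side z [0.0596 0.0623]
  y 0.11 mid z [0.0365 0.049  0.0622] side z [0.0492 0.0556]
  y 0.115 mid z [0.0309 0.0316 0.0326] side z [0.0349 0.0402]
  y 0.12 mid z None side z [0.0307 0.0317]
```

View pics/w26.png

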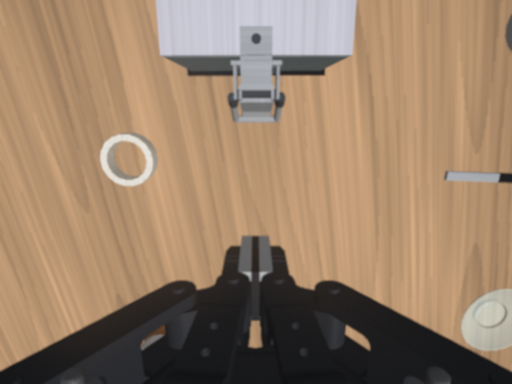

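Unexpected: lever b has swung down. I'll look more closely before acting.

```bash
python3 - <<'E'
from h import *
cm,im,d=load('w26')
cv2.imwrite('pics/w26c.png',cv2.resize(im[20:140,190:320,::-1],None,fx=6,fy=4.9,interpolation=cv2.INTER_CUBIC))
P=cloud(cm,d);Q=P-C;L=np.stack([Q[...,:2]@xd,Q[...,:2]@yd,P[...,2]],-1)
for v in range(50,126,4): print(v,[tuple((L[v,u]*1000).round(0).astype(int)) for u in(237,246,258,270,277)])
cm,im,d=snap('scene','s27')
cv2.imwrite('pics/s27c.png',cv2.resize(im[120:190,240:330,::-1],None,fx=8,fy=8,interpolation=cv2.INTER_CUBIC))
E
```

```text
50 [(np.int64(-11), np.int64(-78), np.int64(105)), (np.int64(-6), np.int64(-78), np.int64(106)), (np.int64(2), np.int64(-78), np.int64(107)), (np.int64(9), np.int64(-78), np.int64(107)), (np.int64(14), np.int64(-78), np.int64(105))]
54 [(np.int64(-11), np.int64(-80), np.int64(105)), (np.int64(-6), np.int64(-80), np.int64(106)), (np.int64(2), np.int64(-80), np.int64(105)), (np.int64(9), np.int64(-80), np.int64(106)), (np.int64(14), np.int64(-80), np.int64(104))]
58 [(np.int64(-12), np.int64(-81), np.int64(91)), (np.int64(-6), np.int64(-82), np.int64(104)), (np.int64(2), np.int64(-82), np.int64(103)), (np.int64(9), np.int64(-82), np.int64(103)), (np.int64(15), np.int64(-81), np.int64(90))]
62 [(np.int64(-13), np.int64(-82), np.int64(80)), (np.int64(-6), np.int64(-85), np.int64(102)), (np.int64(2), np.int64(-85), np.int64(103)), (np.int64(9), np.int64(-85), np.int64(103)), (np.int64(15), np.int64(-82), np.int64(79))]
66 [(np.int64(-13), np.int64(-84), np.int64(72)), (np.int64(-6), np.int64(-87), np.int64(102)), (np.int64(2), np.int64(-87), np.int64(104)), (np.int64(9), np.int64(-87), np
[... 2623 characters left out ...]
14 [(np.int64(-16), np.int64(-119), np.int64(27)), (np.int64(-8), np.int64(-119), np.int64(23)), (np.int64(2), np.int64(-120), np.int64(23)), (np.int64(14), np.int64(-120), np.int64(0)), (np.int64(19), np.int64(-119), np.int64(31))]
118 [(np.int64(-17), np.int64(-123), np.int64(21)), (np.int64(-9), np.int64(-123), np.int64(17)), (np.int64(3), np.int64(-123), np.int64(19)), (np.int64(14), np.int64(-123), np.int64(18)), (np.int64(20), np.int64(-123), np.int64(24))]
122 [(np.int64(-18), np.int64(-128), np.int64(-1)), (np.int64(-9), np.int64(-128), np.int64(0)), (np.int64(3), np.int64(-128), np.int64(0)), (np.int64(15), np.int64(-128), np.int64(-1)), (np.int64(22), np.int64(-128), np.int64(-2))]
```

View pics/w26c.png

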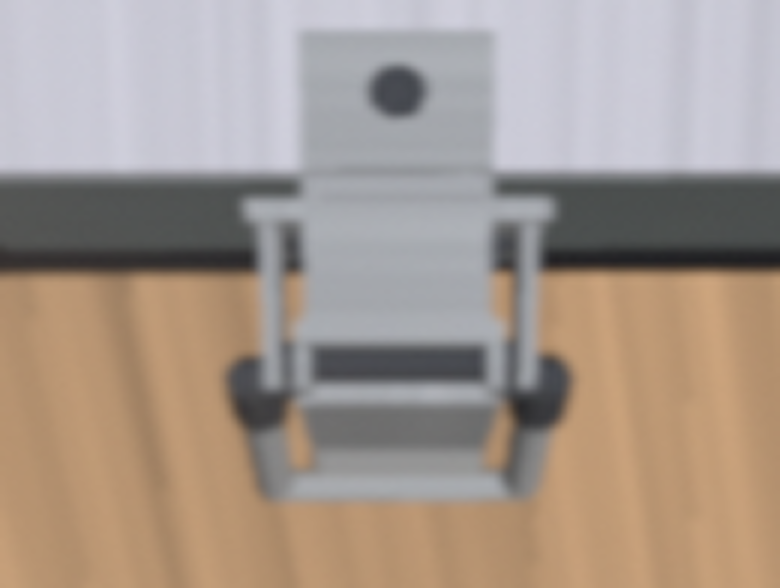

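View pics/s27c.png

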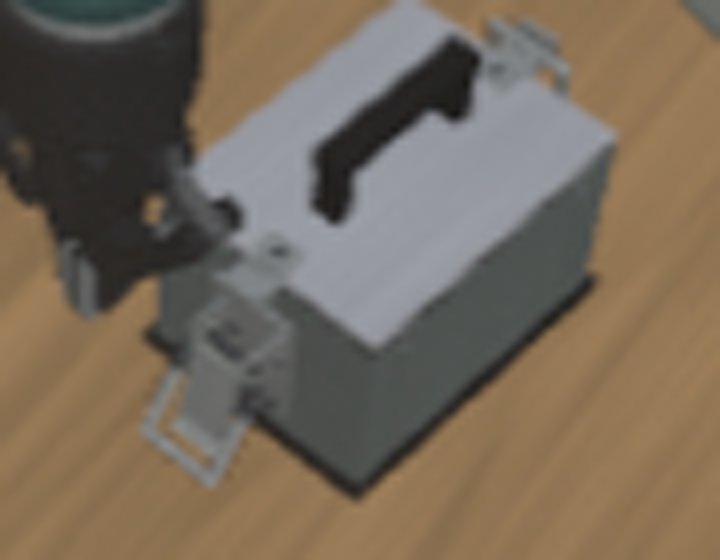

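Lever b was knocked down to about 0.3 rad, with its loop hanging at (398,490) in the crop. That is recoverable: I'll pinch both loop arms with the jaw along the case's x, pull the lever back up through the swivel, then fold the loop over.

Call:
play_rows([
  [0,0,0,-0.5,-0.02],
  [0,0,0,-0.8,0],
  [0,0,0,-0.83,0],
  [0,0,0,0,0],
  [0,0.8,0,0,0],
  [0,0.8,0,0,0],
  [0,0.8,0,0,0],
  [0,0.8,0,0,0],
  [0,0.4,0,0,0],
  [0,0.3,0,0,0],
  [0,0.2,0,0,0],
  [0,0,0,0,0],
], newtons=60)

```text
clock: 59.15
position: [0.5125, 0.1342, 0.1228]
ee_rot: [-0.46, -0.537, -0.46, 0.537]
contact_force: [-0.0, -0.3, 0.1]
width: 0.0853
```

```bash
python3 - <<'E'
from h import *
cplan(0,-.118,.1125,-8.83)
cm,im,d=snap('wrist','w28')
E
```

```text
case-frame now [ 0.     -0.1176  0.1228]
clock 59.15 pos [0.5125 0.1342 0.1228] yaw -8.75 q [ 0.12  0.38  1.86 -0.    0.91  0.28] width 0.0853 F [-0.  -0.3  0.1]
units t(tool now): [ 0.344 -0.     0.01 ] twist 0.013
units t(after twist): [ 0.344 -0.     0.01 ]
```

View pics/w28.png

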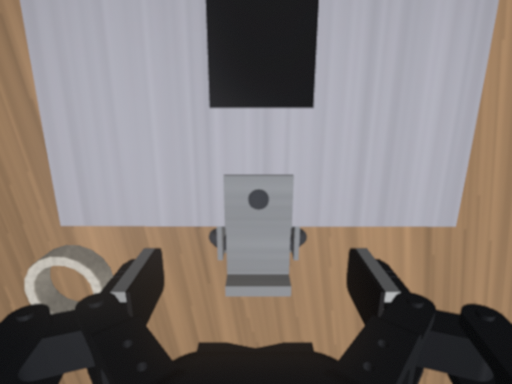

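Call:
play_rows([
  [0,0.2,0,0,0],
  [0,0.12,0,0,0],
  [0.3,0,0,0,0],
  [0.4,0,0,0,0],
  [0.4,0,0,0,0],
  [0.4,0,0,0,0],
])

```text
clock: 59.8
position: [0.5125, 0.1341, 0.1136]
ee_rot: [0.46, 0.537, 0.46, -0.537]
contact_force: [0.5, 0.8, 0.1]
width: 0.0511
```

```bash
python3 - <<'E'
from h import *
cplan(0,-.118,.1125,-8.83)
cm,im,d=snap('wrist','w29')
cm,im,d=snap('scene','s29')
cv2.imwrite('pics/s29c.png',cv2.resize(im[110:190,230:330,::-1],None,fx=7.5,fy=7,interpolation=cv2.INTER_CUBIC))
E
```

```text
case-frame now [ 1.000e-04 -1.178e-01  1.136e-01]
clock 59.8 pos [0.5125 0.1341 0.1136] yaw -8.76 q [ 0.12  0.39  1.87 -0.    0.88  0.28] width 0.0511 F [0.5 0.8 0.1]
units t(tool now): [ 0.037 -0.004  0.007] twist 0.011
units t(after twist): [ 0.037 -0.004  0.007]
```

View pics/w29.png

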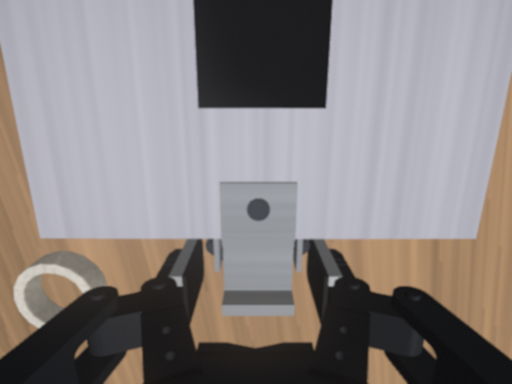

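View pics/s29c.png

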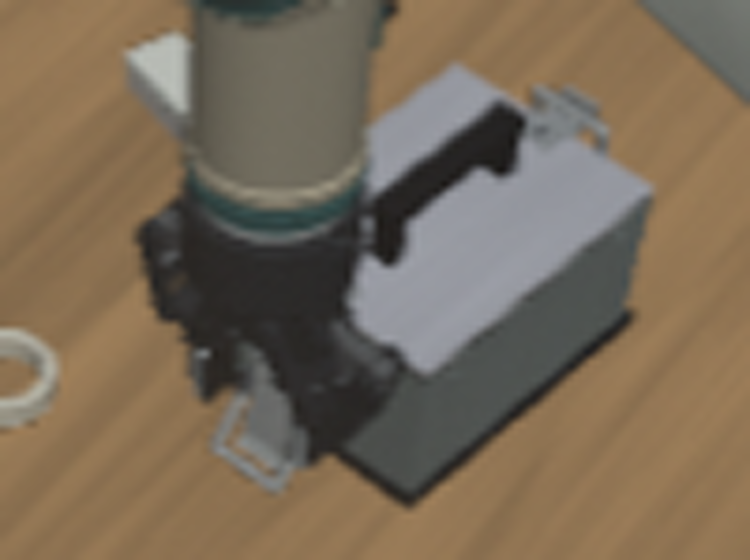

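Call:
play_rows([
  [0.6,0,0,0,0],
  [0.6,0,0,0,0],
  [0.6,0,0,0,0],
  [0.6,0,0,0,0],
], newtons=60)

```text
clock: 60.3
position: [0.5133, 0.134, 0.1139]
ee_rot: [0.461, 0.537, 0.46, -0.536]
contact_force: [1.8, -2.2, 2.5]
width: 0.0406
```

Gripped at 41 mm, which matches the loop. I'll draw the lever up along an arc.

Call:
play_rows([
  [0.7,-0.06,0,0.1,0],
  [0.7,-0.06,0,0.11,0],
  [0.7,-0.1,0,0.08,0],
  [0.7,-0.1,0,0.07,0],
  [0.7,0,0,0,0],
])

```text
clock: 60.8
position: [0.511, 0.123, 0.1235]
ee_rot: [0.461, 0.537, 0.46, -0.537]
contact_force: [2.7, 0.6, -0.5]
width: 0.0257
```

```bash
python3 - <<'E'
from h import *
cplan(0,-.118,.1125,-8.83)
cm,im,d=snap('wrist','w30')
E
```

```text
case-frame now [ 0.0003 -0.129   0.1235]
clock 60.8 pos [0.511  0.123  0.1235] yaw -8.76 q [ 0.1   0.37  1.87 -0.    0.9   0.26] width 0.0257 F [ 2.7  0.6 -0.5]
units t(tool now): [ 0.366 -0.011 -0.367] twist 0.012
units t(after twist): [ 0.366 -0.011 -0.367]
```

View pics/w30.png

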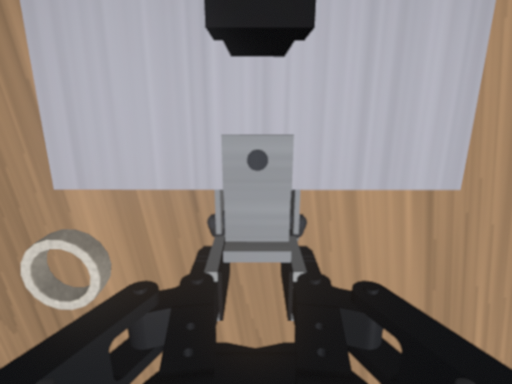

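```bash
python3 - <<'E'
from h import *
cm,im,d=snap('scene','s30')
cv2.imwrite('pics/s30c.png',cv2.resize(im[110:190,230:330,::-1],None,fx=7.5,fy=7,interpolation=cv2.INTER_CUBIC))
E
```

View pics/s30c.png

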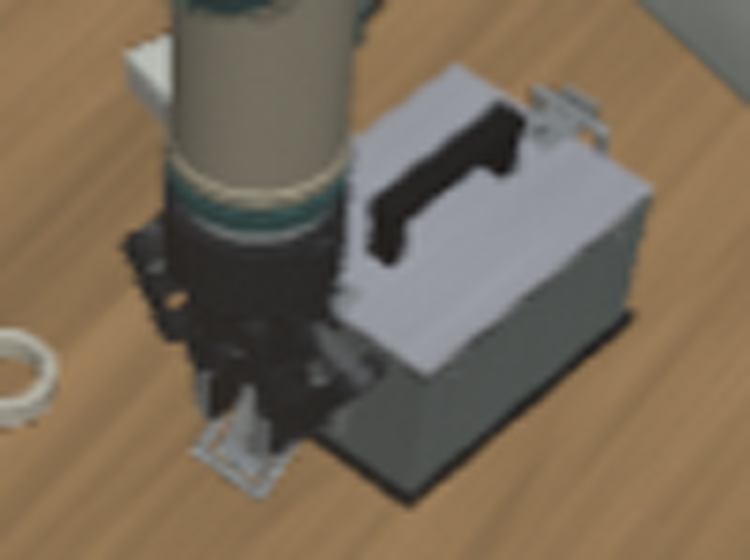

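Call:
play_rows([
  [0.8,0,0,0,0],
  [0.8,0,0,0,0],
  [0.8,0,0,0,0],
], newtons=60)

```text
clock: 61.2
position: [0.5098, 0.1233, 0.1227]
ee_rot: [-0.46, -0.536, -0.461, 0.537]
contact_force: [-0.7, -1.5, 1.5]
width: 0.0172
```

Call:
play_rows([
  [0.8,0,0,0.5,0],
  [0.8,0,0,0.8,0],
  [0.8,-0.9,0,0.5,0],
  [0.8,-0.9,0,0,0],
  [0.8,-0.9,0,0,0],
  [0.8,-0.9,0,0,0],
  [0.8,0,0,0,0],
  [0.8,0,0,0,0],
])

```text
clock: 62.0
position: [0.5019, 0.0697, 0.231]
ee_rot: [-0.46, -0.537, -0.46, 0.537]
contact_force: [-0.2, 0.0, -0.5]
width: 0.0173
```

```bash
cat >> h.py <<'E'
def latchpic(tag,box=(20,140,190,320)):
    cm,im,d=snap('wrist',tag)
    P=cloud(cm,d);Q=P-C;L=np.stack([Q[...,:2]@xd,Q[...,:2]@yd,P[...,2]],-1)
    # profile rows: mid column (|x|<9mm) and sides (15<|x|<23)
    a,b,c,e=box
    cv2.imwrite(f'pics/{tag}c.png',cv2.resize(im[a:b,c:e,::-1],(780,590),interpolation=cv2.INTER_CUBIC))
    for nm,lo,hi in(('mid',-.009,.009),('side',.015,.0235)):
        out=[]
        for y in np.arange(.078,.165,.003):
            m=(d>0)&(L[...,1]<-y)&(L[...,1]>-y-.003)&(L[...,2]<.16)
            ax=L[...,0] if nm=='mid' else abs(L[...,0])
            m&=(ax>lo)&(ax<hi)
            if m.sum()>2: out.append((int(round(y*1000)),np.round(np.percentile(L[...,2][m],[50,95])*1000).astype(int).tolist()))
        print(nm,out)
E
python3 - <<'E'
from h import *
cplan(0,-.18,.245,-8.83)
latchpic('w31')
E
```

```text
case-frame now [-0.0005 -0.183   0.231 ]
clock 62.0 pos [0.5019 0.0697 0.231 ] yaw -8.79 q [0.   0.23 1.76 0.   1.15 0.15] width 0.0173 F [-0.2  0.  -0.5]
units t(tool now): [-0.468  0.015 -0.103] twist 0.007
units t(after twist): [-0.468  0.015 -0.103]
mid [(78, [106, 107]), (81, [103, 105]), (84, [102, 104]), (87, [103, 104]), (90, [103, 104]), (93, [103, 104]), (96, [103, 110]), (99, [109, 111]), (102, [72, 73]), (105, [69, 72]), (108, [69, 71]), (111, [62, 66]), (114, [56, 59]), (117, [50, 53]), (120, [44, 46]), (123, [38, 41]), (126, [32, 35]), (129, [29, 31]), (132, [28, 29]), (135, [-1, 1]), (138, [-1, 0]), (141, [0, 35]), (144, [35, 36]), (147, [35, 36]), (153, [0, 1]), (156, [-1, 0]), (159, [-1, 0]), (162, [-1, 0]), (165, [-1, 0])]
side [(78, [93, 105]), (81, [75, 80]), (84, [1, 78]), (87, [0, 78]), (90, [0, 78]), (93, [77, 78]), (96, [77, 78]), (99, [77, 78]), (102, [78, 78]), (105, [62, 78]), (108, [62, 63]), (111, [60, 61]), (114, [57, 59]), (117, [55, 57]), (120, [51, 53]), (123, [49, 51]), (126, [47, 49]), (129, [45, 48]), (132, [43, 45]), (135, [41, 43]), (138, [39, 41]), (141, [37, 39]), (144, [35, 37]), (147, [35, 35]), (153, [0, 1]), (156, [-1, 0]), (159, [-1, 0]), (162, [-1, 0]), (165, [0, 0])]
```

View pics/w31c.png

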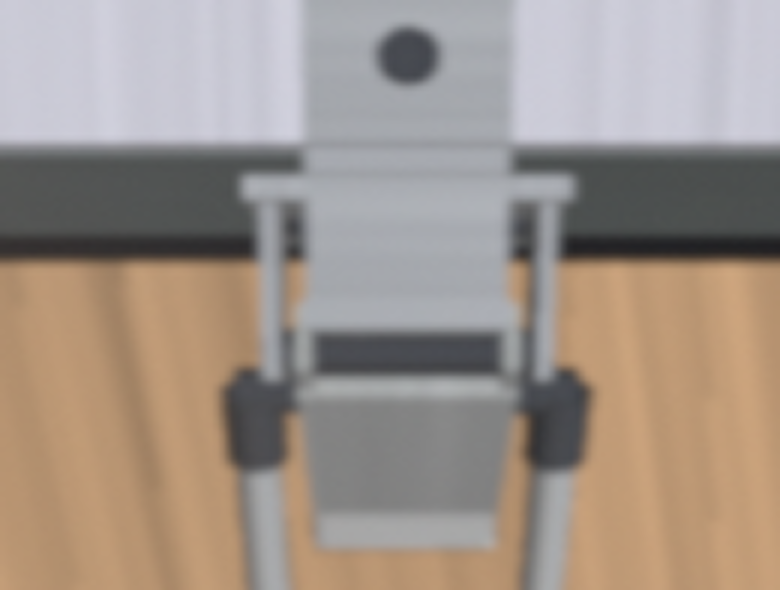

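The failed pinch still helped. Lever b is now at about 0.45 rad and its loop sticks out, bar near y=-0.146, z=0.033, where I can reach it from outside. I'll pinch the loop across its bar ends.

Call:
play_rows([
  [0,0,0,-0.6,0],
  [0,0.5,0,-0.7,0],
  [0,0.8,0,0,0],
  [0,0.8,0,0,0],
  [0,0.8,0,0,0],
  [0,0.8,0,0,0],
  [0,0.5,0,0,0],
  [0,0.3,0,0,0],
  [0,0.2,0,0,0],
  [0,0,0,0,0],
  [0.35,0,0,0,0],
  [0.35,0,0,0,0],
  [0.35,0,0,0,0],
], newtons=80)

```text
clock: 63.35
position: [0.5089, 0.1086, 0.0908]
ee_rot: [0.461, 0.537, 0.46, -0.536]
contact_force: [-0.1, 0.0, -0.1]
width: 0.0558
```

```bash
python3 - <<'E'
from h import *
cplan(0,-.144,.088,-8.83)
latchpic('w32',(150,320,150,360))
cm,im,d=snap('scene','s32')
cv2.imwrite('pics/s32c.png',cv2.resize(im[110:190,230:330,::-1],None,fx=7.5,fy=7,interpolation=cv2.INTER_CUBIC))
E
```

```text
case-frame now [ 0.0005 -0.1435  0.0908]
clock 63.35 pos [0.5089 0.1086 0.0908] yaw -8.76 q [ 0.08  0.41  1.92 -0.    0.82  0.23] width 0.0558 F [-0.1  0.  -0.1]
units t(tool now): [ 0.092 -0.016  0.016] twist 0.012
units t(after twist): [ 0.092 -0.016  0.016]
mid [(78, [106, 107]), (81, [103, 104]), (84, [103, 104]), (87, [103, 104]), (90, [103, 104]), (93, [103, 104]), (96, [106, 110]), (99, [110, 110]), (129, [101, 104]), (132, [97, 103])]
side [(78, [105, 106]), (84, [77, 78]), (87, [77, 78]), (90, [77, 78]), (93, [78, 79]), (96, [77, 78]), (99, [77, 78]), (102, [77, 78]), (105, [62, 78]), (108, [61, 62]), (111, [59, 61]), (114, [58, 59]), (117, [56, 57]), (120, [53, 113]), (123, [103, 111]), (126, [100, 108]), (129, [95, 97]), (132, [93, 95])]
```

View pics/w32c.png

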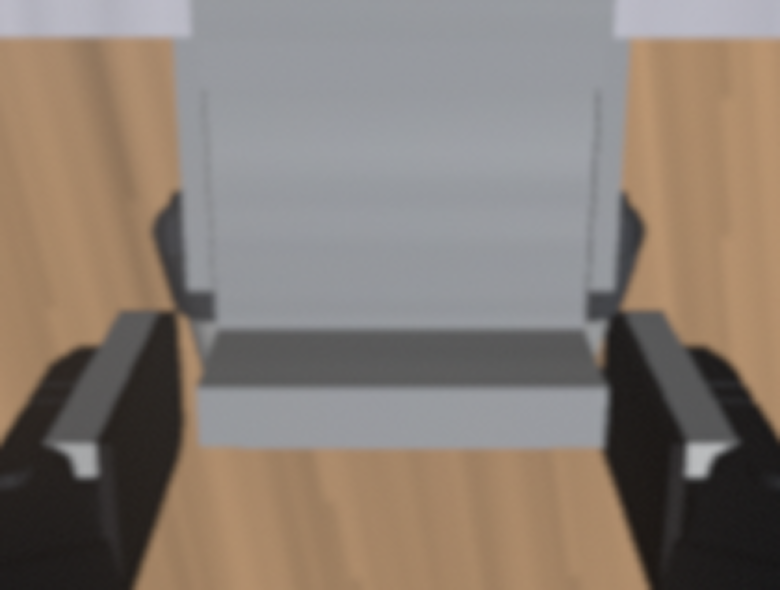

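View pics/s32c.png

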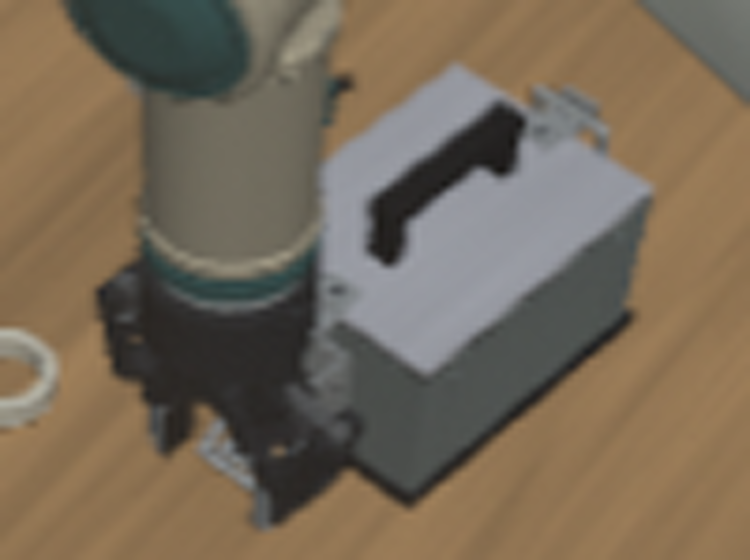

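Call:
play_rows([
  [0.55,0.05,0,0,0],
  [0.65,0,0,0,0],
  [0.65,0,0,0,0],
  [0.65,0,0,0,0],
  [0.65,0,0,0,0],
], newtons=80)

```text
clock: 63.95
position: [0.5092, 0.1087, 0.0889]
ee_rot: [0.461, 0.537, 0.46, -0.536]
contact_force: [0.7, 1.3, 3.4]
width: 0.0396
```

Call:
play_rows([
  [0.65,-0.12,0,0.12,0],
  [0.65,-0.13,0,0.11,0],
  [0.65,-0.14,0,0.1,0],
  [0.65,-0.15,0,0.07,0],
  [0.65,-0.15,0,0.055,0],
  [0.65,-0.15,0,0.04,0],
  [0.65,0,0,0,0],
])

```text
clock: 64.65
position: [0.5076, 0.097, 0.1147]
ee_rot: [0.458, 0.54, 0.46, -0.535]
contact_force: [2.8, 13.9, 1.3]
width: 0.04
```

```bash
python3 - <<'E'
from h import *
cplan(0,-.144,.088,-8.83)
latchpic('w33',(90,320,120,390))
cm,im,d=snap('scene','s33')
cv2.imwrite('pics/s33c.png',cv2.resize(im[110:190,230:330,::-1],None,fx=7.5,fy=7,interpolation=cv2.INTER_CUBIC))
E
```

```text
case-frame now [ 0.001  -0.1552  0.1147]
clock 64.65 pos [0.5076 0.097  0.1147] yaw -8.99 q [0.05 0.37 1.9  0.01 0.87 0.2 ] width 0.04 F [ 2.8 13.9  1.3]
units t(tool now): [ 0.892 -0.036 -0.367] twist -0.027
units t(after twist): [ 0.892 -0.035 -0.367]
mid [(78, [106, 107]), (81, [103, 105]), (84, [103, 104]), (87, [103, 104]), (90, [103, 104]), (93, [103, 104]), (96, [106, 110]), (99, [110, 111]), (108, [72, 72]), (111, [71, 72]), (114, [69, 70]), (117, [67, 68]), (120, [65, 67]), (123, [64, 65]), (126, [62, 63]), (129, [60, 61]), (132, [59, 60]), (135, [57, 59]), (138, [55, 56]), (141, [124, 128]), (144, [118, 127]), (147, [52, 53]), (150, [52, 53]), (153, [50, 51]), (156, [51, 53]), (159, [52, 52])]
side [(78, [104, 106]), (81, [79, 80]), (84, [77, 78]), (87, [77, 78]), (90, [77, 78]), (93, [77, 78]), (96, [77, 78]), (99, [77, 78]), (102, [77, 78]), (105, [77, 78]), (108, [66, 67]), (111, [67, 68]), (114, [66, 67]), (117, [65, 66]), (120, [64, 65]), (123, [64, 65]), (126, [61, 63]), (129, [61, 62]), (132, [60, 136]), (135, [123, 135]), (138, [122, 131]), (141, [78, 100]), (144, [70, 81]), (147, [69, 85]), (150, [64, 83]), (153, [63, 82]), (156, [57, 81]), (159, [64, 81]), (162, [67, 81]), (165, [0, 80])]
```

View pics/w33c.png

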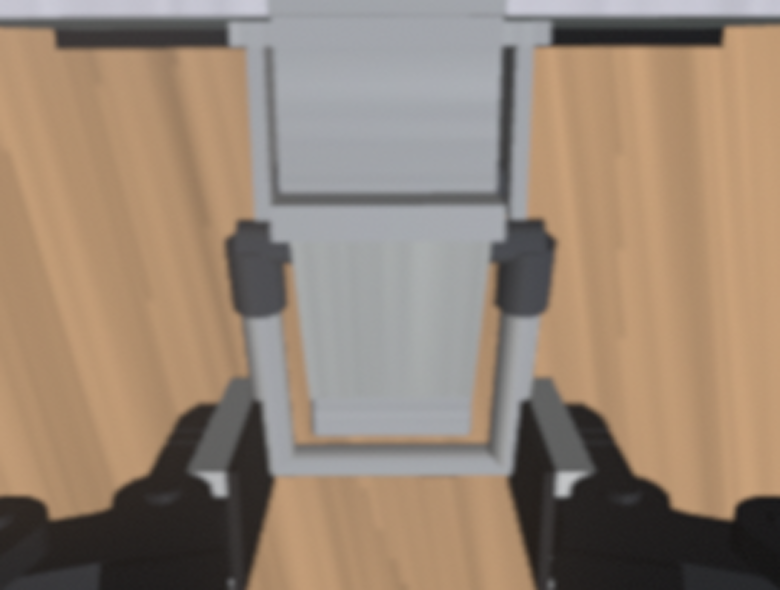

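Works: the lever follows the loop, now at about 1.04 rad. Continuing the arc.

Call:
play_rows([
  [0.65,-0.13,0,0,0],
  [0.65,-0.13,0,-0.01,0],
  [0.65,-0.14,0,-0.01,0],
  [0.65,-0.16,0,0,0],
  [0.65,-0.16,0,0,0],
  [0.65,-0.16,0,0,0],
  [0.65,0,0,0,0],
])

```text
clock: 65.45
position: [0.5084, 0.0984, 0.1404]
ee_rot: [0.458, 0.541, 0.46, -0.534]
contact_force: [5.6, 15.2, -8.2]
width: 0.04
```

```bash
python3 - <<'E'
from h import *
cplan(0,-.144,.088,-8.83)
latchpic('w34',(90,320,120,390))
E
```

```text
case-frame now [ 0.0016 -0.1536  0.1404]
clock 65.45 pos [0.5084 0.0984 0.1404] yaw -9.06 q [0.05 0.34 1.87 0.01 0.93 0.2 ] width 0.04 F [ 5.6 15.2 -8.2]
units t(tool now): [ 1.748 -0.06  -0.305] twist -0.039
units t(after twist): [ 1.748 -0.058 -0.306]
mid [(78, [106, 107]), (81, [103, 104]), (84, [103, 103]), (87, [103, 104]), (90, [103, 104]), (93, [103, 104]), (96, [105, 110]), (99, [110, 111]), (108, [75, 76]), (111, [75, 76]), (114, [75, 76]), (117, [74, 75]), (120, [74, 75]), (123, [74, 75]), (126, [74, 75]), (129, [74, 75]), (132, [73, 96]), (135, [73, 74]), (138, [73, 154]), (141, [148, 154]), (144, [73, 74]), (147, [73, 74]), (150, [74, 76]), (153, [75, 76]), (159, [78, 79]), (162, [79, 80])]
side [(78, [104, 106]), (81, [79, 80]), (84, [77, 78]), (87, [77, 78]), (90, [77, 78]), (93, [77, 78]), (96, [77, 78]), (99, [77, 78]), (102, [77, 78]), (105, [76, 78]), (108, [70, 71]), (111, [71, 73]), (114, [72, 73]), (117, [73, 74]), (120, [73, 74]), (123, [73, 75]), (126, [73, 74]), (129, [73, 75]), (132, [74, 160]), (135, [148, 158]), (138, [117, 141]), (141, [96, 123]), (144, [93, 110]), (147, [91, 110]), (150, [86, 108]), (153, [88, 107]), (156, [85, 107]), (159, [80, 106]), (162, [79, 106]), (165, [0, 77])]
```

View pics/w34c.png

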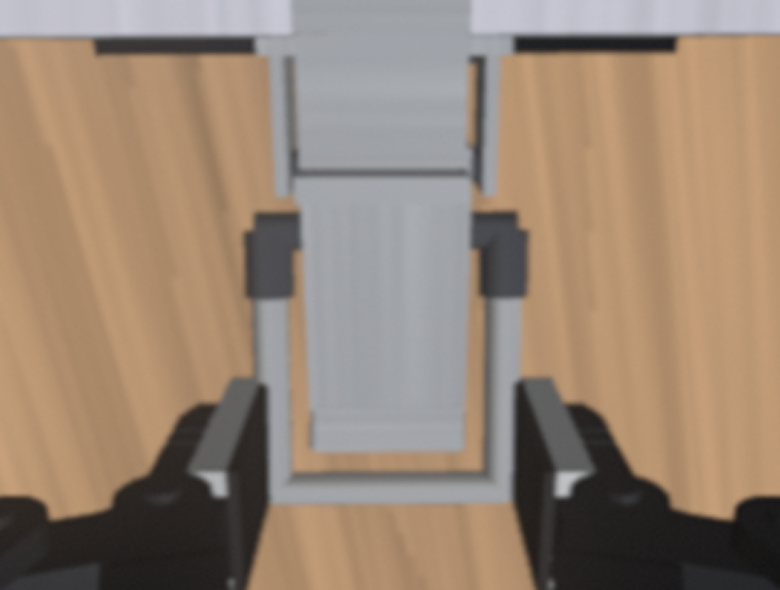

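Call:
play_rows([
  [0.65,-0.13,0,-0.07,0],
  [0.65,-0.13,0,-0.07,0],
  [0.65,-0.13,0,-0.07,0],
  [0.65,-0.12,0,-0.06,0],
  [0.65,-0.12,0,-0.07,0],
  [0.65,-0.12,0,-0.07,0],
  [0.65,-0.12,0,-0.08,0],
  [0.65,0,0,0,0],
])

```text
clock: 66.3
position: [0.5098, 0.1132, 0.1649]
ee_rot: [0.457, 0.54, 0.461, -0.535]
contact_force: [7.0, 15.1, -13.8]
width: 0.0393
```

```bash
python3 - <<'E'
from h import *
cplan(0,-.144,.088,-8.83)
latchpic('w35',(90,320,120,390))
E
```

```text
case-frame now [ 0.0006 -0.1389  0.1649]
clock 66.3 pos [0.5098 0.1132 0.1649] yaw -8.95 q [0.08 0.31 1.83 0.01 1.   0.23] width 0.0393 F [  7.   15.1 -13.8]
units t(tool now): [ 2.563 -0.022  0.194] twist -0.021
units t(after twist): [ 2.563 -0.022  0.194]
mid [(78, [106, 107]), (81, [103, 105]), (84, [103, 104]), (87, [102, 104]), (90, [103, 104]), (93, [103, 104]), (96, [105, 110]), (99, [110, 111]), (108, [80, 81]), (111, [81, 82]), (114, [82, 83]), (117, [83, 85]), (120, [85, 86]), (123, [86, 87]), (126, [87, 89]), (129, [89, 90]), (132, [90, 91]), (135, [91, 93]), (138, [93, 94]), (141, [95, 98]), (144, [99, 100]), (147, [104, 105]), (150, [106, 107]), (153, [106, 107]), (156, [104, 105])]
side [(78, [105, 106]), (81, [79, 81]), (84, [77, 79]), (87, [77, 78]), (90, [77, 78]), (93, [77, 78]), (96, [77, 78]), (99, [77, 78]), (102, [77, 78]), (105, [0, 78]), (108, [76, 77]), (111, [78, 80]), (114, [80, 82]), (117, [82, 84]), (120, [158, 160]), (123, [140, 150]), (126, [121, 148]), (129, [116, 134]), (132, [115, 134]), (135, [113, 133]), (138, [112, 132]), (141, [110, 131]), (144, [107, 131]), (147, [105, 131]), (150, [105, 107]), (153, [106, 107]), (156, [-1, 0]), (159, [-1, 0]), (162, [0, 0]), (165, [0, 0])]
```

View pics/w35c.png

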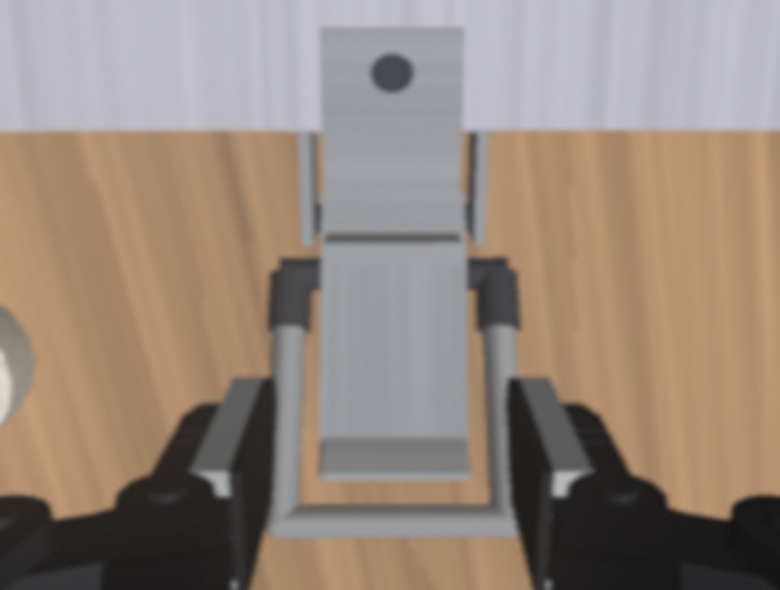

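Lever b is back up at about 1.98 rad with the loop above it. I'll relax, release, and sweep again. This time the fingers will be about 32 mm apart so they straddle the lever and push only on the bar ends.

Call:
play_rows([
  [0.65,0,0,-0.1,0],
  [0.65,0,0,0,0],
  [0.4,0,0,0,0],
  [0.3,0,0,0,0],
  [0.3,0,0,0,0],
  [0.3,-0.5,0,0,0],
  [0.3,-0.8,0,0,0],
  [0.3,-0.9,0,0.5,0],
  [0.5,-0.3,0,0.6,0],
  [0.61,0,0,0.5,0],
  [0.61,0,0,0,0],
  [0.61,0,0,0,0],
], newtons=30)

```text
clock: 67.55
position: [0.501, 0.0643, 0.2404]
ee_rot: [-0.459, -0.537, -0.461, 0.537]
contact_force: [-0.1, -0.1, -0.9]
width: 0.0332
```

```bash
python3 - <<'E'
from h import *
cplan(0,-.185,.167,-8.83)
latchpic('w36',(20,250,120,390))
E
```

```text
case-frame now [-0.0006 -0.1885  0.2404]
clock 67.55 pos [0.501  0.0643 0.2404] yaw -8.84 q [-0.01  0.22  1.75  0.    1.17  0.14] width 0.0332 F [-0.1 -0.1 -0.9]
units t(tool now): [ 2.445  0.024 -0.117] twist -0.002
units t(after twist): [ 2.445  0.024 -0.117]
mid [(78, [106, 107]), (81, [103, 105]), (84, [103, 104]), (87, [103, 103]), (90, [103, 104]), (93, [103, 104]), (96, [108, 110]), (99, [109, 111]), (102, [76, 78]), (105, [78, 79]), (108, [79, 81]), (111, [81, 82]), (114, [82, 83]), (117, [83, 85]), (120, [85, 86]), (123, [86, 87]), (126, [88, 89]), (129, [89, 91]), (132, [90, 92]), (135, [92, 93]), (138, [93, 95]), (141, [110, 112]), (144, [111, 112]), (162, [-1, 0]), (165, [-1, 0])]
side [(78, [93, 105]), (81, [77, 80]), (84, [5, 78]), (87, [0, 78]), (90, [39, 78]), (93, [77, 79]), (96, [77, 78]), (99, [77, 78]), (102, [74, 78]), (105, [0, 78]), (108, [76, 77]), (111, [78, 80]), (114, [81, 84]), (117, [85, 86]), (120, [86, 89]), (123, [90, 92]), (126, [93, 96]), (129, [97, 99]), (132, [100, 103]), (135, [103, 106]), (138, [106, 109]), (141, [110, 112]), (144, [111, 112]), (147, [-1, 1]), (150, [-1, 0]), (153, [-1, 0]), (162, [-1, 0]), (165, [0, 0])]
```

View pics/w36c.png

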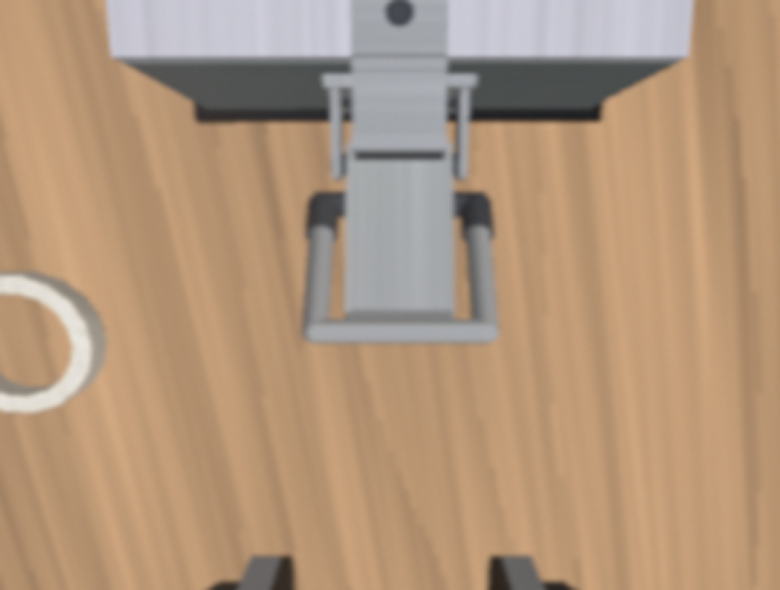

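Call:
play_rows([
  [0.61,0.8,0.024,0,0],
  [0.61,0.8,0,0,0],
  [0.61,0.6,0,0,0],
  [0.61,0.28,0,0,0],
  [0.61,0,0,-0.25,0],
  [0.61,0,0,-0.25,0],
  [0.61,0,0,-0.25,0],
  [0.61,0,0,-0.25,0],
  [0.61,0,0,-0.25,0],
  [0.61,0,0,-0.25,0],
  [0.61,0,0,-0.25,0],
  [0.61,0,0,0,0],
])

```text
clock: 68.8
position: [0.5106, 0.1173, 0.1669]
ee_rot: [0.461, 0.537, 0.461, -0.536]
contact_force: [0.0, 0.4, 1.0]
width: 0.0333
```

```bash
python3 - <<'E'
from h import *
cplan(0,-.100,.166,-8.83)
latchpic('w37',(120,350,120,390))
E
```

```text
case-frame now [ 0.0008 -0.1346  0.1669]
clock 68.8 pos [0.5106 0.1173 0.1669] yaw -8.7 q [0.09 0.32 1.82 0.   1.01 0.24] width 0.0333 F [0.  0.4 1. ]
units t(tool now): [ 0.032 -0.024 -1.155] twist 0.021
units t(after twist): [ 0.032 -0.026 -1.155]
mid [(78, [106, 107]), (81, [103, 104]), (84, [103, 104]), (87, [103, 104]), (90, [103, 104]), (93, [103, 104]), (96, [106, 110]), (99, [110, 110]), (108, [80, 82]), (111, [81, 82]), (114, [83, 122]), (117, [122, 124]), (120, [86, 123]), (123, [86, 87]), (126, [88, 89]), (129, [89, 90]), (135, [93, 94]), (138, [93, 95]), (141, [96, 99]), (144, [99, 100])]
side [(78, [105, 105]), (84, [77, 78]), (87, [77, 78]), (90, [77, 79]), (93, [77, 78]), (96, [77, 78]), (99, [77, 78]), (102, [77, 78]), (105, [1, 78]), (108, [79, 86]), (111, [88, 100]), (114, [109, 121]), (117, [122, 160]), (120, [142, 152]), (123, [128, 132]), (126, [132, 137]), (129, [130, 138]), (132, [129, 137]), (135, [128, 136]), (138, [129, 137]), (141, [124, 133]), (144, [116, 132]), (147, [0, 0]), (150, [-1, 1]), (153, [-1, 0]), (156, [0, 1]), (159, [0, 0]), (162, [-1, 0]), (165, [-1, 1])]
```

View pics/w37c.png

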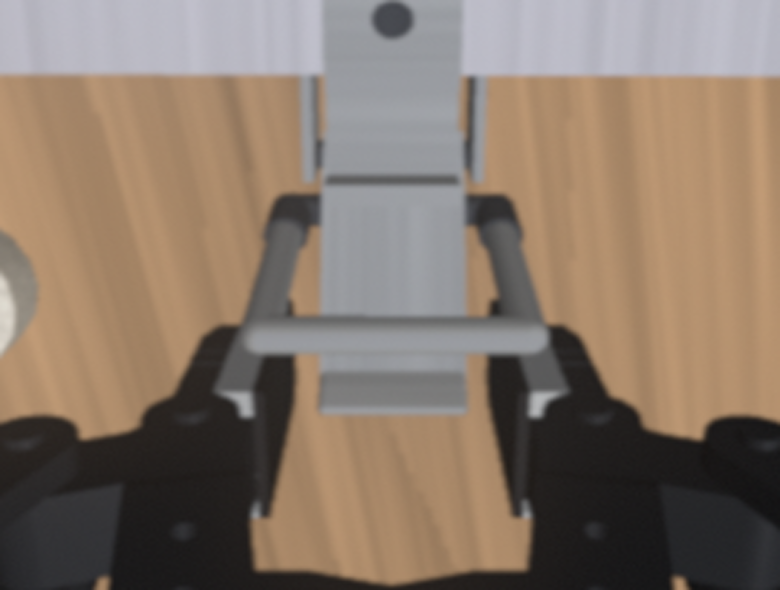

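The bar is upright at (395,335) in the crop, the fingers straddle the lever, and the lever stays up. Continue inward.

Call:
play_rows([
  [0.61,0,0,-0.2,0],
  [0.61,0,0,-0.2,0],
  [0.61,0,0,-0.2,0],
  [0.61,0,0,-0.2,0],
  [0.61,0,0,-0.2,0],
  [0.61,0,0,-0.1,0],
  [0.61,0,0,0,0],
  [0.61,0,0,0,0],
])

```text
clock: 69.65
position: [0.5151, 0.1467, 0.167]
ee_rot: [-0.462, -0.534, -0.46, 0.538]
contact_force: [-0.6, -8.8, 2.4]
width: 0.0332
```

```bash
python3 - <<'E'
from h import *
cplan(0,-.138,.20,-8.83)
latchpic('w38',(120,350,120,390))
E
```

```text
case-frame now [ 0.0007 -0.1049  0.167 ]
clock 69.65 pos [0.5151 0.1467 0.167 ] yaw -8.63 q [ 0.15  0.33  1.79 -0.01  1.02  0.31] width 0.0332 F [-0.6 -8.8  2.4]
units t(tool now): [-1.093 -0.028  1.108] twist 0.033
units t(after twist): [-1.093 -0.024  1.108]
mid [(78, [110, 111]), (81, [110, 111]), (84, [103, 104]), (87, [103, 103]), (90, [103, 103]), (93, [103, 104]), (96, [106, 110]), (99, [110, 110]), (114, [83, 84]), (117, [84, 85]), (120, [85, 86]), (123, [86, 88]), (126, [88, 89]), (129, [89, 90]), (132, [91, 92]), (135, [92, 93]), (138, [93, 95]), (141, [96, 99]), (144, [99, 101]), (147, [99, 99])]
side [(78, [110, 111]), (81, [109, 111]), (84, [105, 107]), (87, [158, 160]), (90, [145, 152]), (93, [119, 133]), (96, [130, 137]), (99, [123, 138]), (102, [121, 137]), (105, [122, 136]), (108, [125, 136]), (111, [121, 133]), (114, [123, 133]), (135, [0, 0]), (138, [0, 0]), (141, [-1, 1]), (144, [0, 1]), (156, [-1, 0]), (159, [0, 1]), (162, [0, 0]), (165, [0, 0])]
```

View pics/w38c.png

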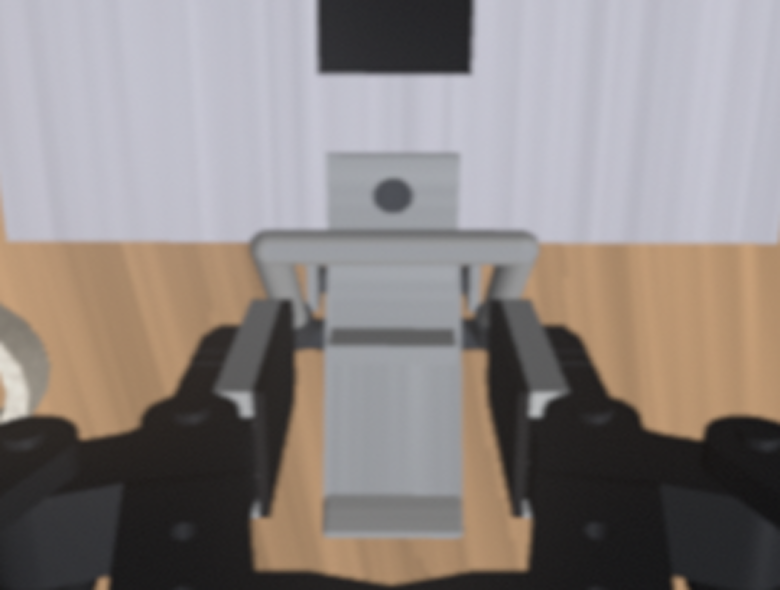

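The loop is now over the keeper on the lid edge. Back off, rise, shut the fingers and press the lever down.

Call:
play_rows([
  [0.61,0,0,0.3,0],
  [0.61,0,0,0.4,0],
  [0.61,0,0,0.4,0],
  [0.61,-0.5,0,0,0],
  [0.61,-0.6,0,0,0],
  [1,-0.3,0,0,0],
  [1,0,0,0,0],
  [1,0,0,0,0],
  [1,0,0,0,0],
])

```text
clock: 70.6
position: [0.5099, 0.1162, 0.208]
ee_rot: [-0.46, -0.536, -0.461, 0.537]
contact_force: [0.0, 0.5, 0.4]
width: 0.0002
```

```bash
python3 - <<'E'
from h import *
cplan(0,-.138,.152,-8.83)
latchpic('w39',(90,320,120,390))
E
```

```text
case-frame now [ 2.000e-04 -1.358e-01  2.080e-01]
clock 70.6 pos [0.5099 0.1162 0.208 ] yaw -8.76 q [ 0.09  0.27  1.76 -0.    1.11  0.24] width 0.0002 F [0.  0.5 0.4]
units t(tool now): [ 1.867 -0.004  0.071] twist 0.011
units t(after twist): [ 1.867 -0.004  0.071]
mid [(78, [110, 111]), (81, [110, 111]), (84, [103, 104]), (87, [103, 104]), (90, [103, 104]), (93, [103, 103]), (96, [105, 110]), (99, [110, 111]), (108, [79, 81]), (111, [81, 82]), (114, [82, 83]), (117, [83, 85]), (120, [85, 86]), (123, [148, 159]), (126, [143, 159]), (129, [89, 90]), (132, [90, 92]), (135, [92, 93]), (138, [93, 95]), (141, [96, 97]), (144, [99, 100])]
side [(78, [109, 111]), (81, [110, 111]), (84, [107, 109]), (87, [103, 105]), (90, [100, 102]), (93, [97, 99]), (96, [93, 96]), (99, [90, 93]), (102, [85, 90]), (105, [85, 87]), (108, [83, 85]), (111, [80, 82]), (114, [78, 79]), (120, [-1, 0]), (123, [-1, 0]), (126, [-1, 0]), (135, [0, 1]), (138, [-1, 0]), (141, [-1, 0]), (144, [-1, 0]), (147, [-1, 0]), (150, [-1, 1]), (153, [-1, 0]), (156, [0, 1]), (159, [0, 0]), (162, [0, 1]), (165, [0, 0])]
```

View pics/w39c.png

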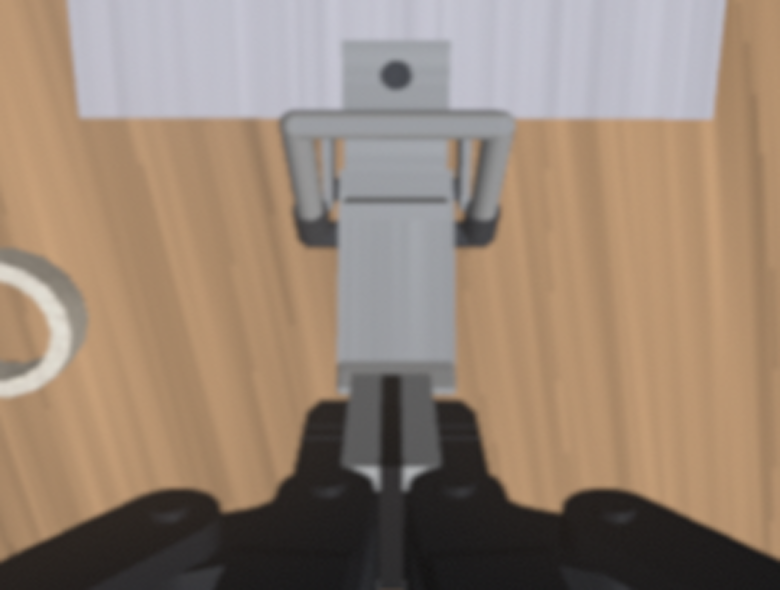

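Good. Now press lever b down the same way as lever a.

Call:
play_rows([
  [1,0.4,0,0.05,0],
  [1,0.4,0,0,0],
  [1,0.3,0,0,0],
  [1,0.2,0,0,0],
  [1,0.2,0,0,0],
  [1,0.2,0,0,0],
  [1,0.2,0,0,0],
  [1,0.2,0,0,0],
  [1,0.2,0,0,0],
  [1,0.2,0,0,0],
  [1,0,0,0,0],
])

```text
clock: 71.75
position: [0.5097, 0.1152, 0.1328]
ee_rot: [-0.46, -0.537, -0.461, 0.537]
contact_force: [-0.0, 0.2, 0.1]
width: 0.0003
```

```bash
python3 - <<'E'
from h import *
cplan(0,-.138,.119,-8.83)
latchpic('w40',(90,320,120,390))
E
```

```text
case-frame now [ 0.0002 -0.1369  0.1328]
clock 71.75 pos [0.5097 0.1152 0.1328] yaw -8.79 q [0.09 0.36 1.86 0.   0.92 0.24] width 0.0003 F [-0.   0.2  0.1]
units t(tool now): [ 0.459 -0.005  0.035] twist 0.006
units t(after twist): [ 0.459 -0.005  0.035]
mid [(78, [106, 107]), (81, [103, 104]), (84, [102, 103]), (87, [103, 107]), (90, [108, 109]), (93, [108, 109]), (96, [106, 110]), (99, [109, 110]), (114, [154, 155]), (117, [140, 151]), (120, [132, 148]), (123, [113, 146]), (126, [122, 142]), (129, [88, 126]), (132, [105, 125]), (135, [106, 109]), (138, [106, 109]), (141, [108, 113]), (144, [108, 113]), (147, [105, 109])]
side [(78, [104, 105]), (84, [77, 79]), (87, [105, 107]), (90, [108, 109]), (93, [107, 109]), (96, [99, 103]), (99, [93, 97]), (102, [85, 90]), (105, [78, 82]), (108, [74, 76]), (111, [66, 71]), (114, [153, 154]), (117, [144, 153]), (120, [142, 147]), (123, [116, 146]), (126, [114, 142]), (129, [110, 116]), (132, [116, 117]), (135, [116, 117]), (138, [58, 118]), (141, [-1, 0]), (144, [0, 0]), (147, [-1, 0]), (150, [-1, 1]), (153, [-1, 0]), (156, [-1, 0]), (159, [0, 1]), (162, [-1, 0]), (165, [0, 0])]
```

View pics/w40c.png

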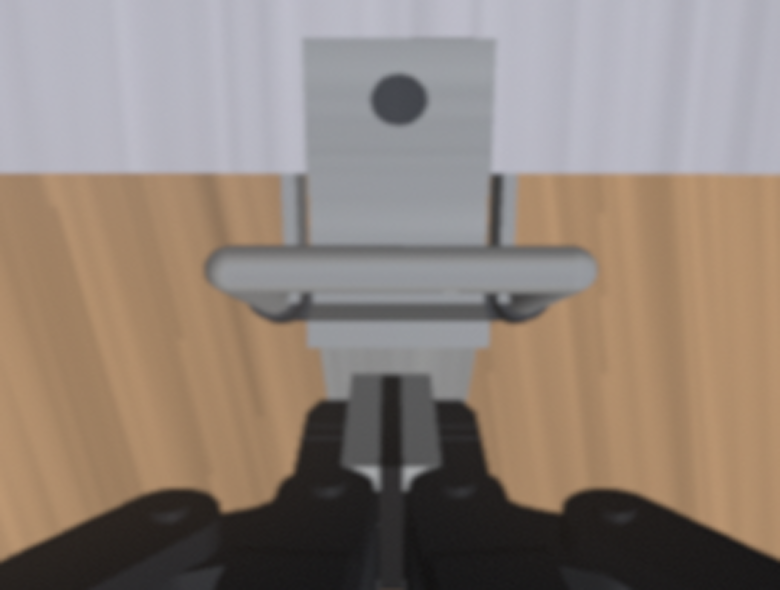

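The bar is in the keeper behind the lip, at y≈0.092. Continue down, then inward.

Call:
play_rows([
  [1,0.1,0,0,0],
  [1,0.1,0,0,0],
  [1,0.1,0,0,0],
  [1,0.1,0,0,0],
  [1,0,0,0,0],
])

```text
clock: 72.3
position: [0.5099, 0.1149, 0.1213]
ee_rot: [-0.46, -0.537, -0.461, 0.537]
contact_force: [0.4, -0.3, 0.8]
width: -0.0001
```

Call:
play_rows([
  [1,0.03,0,-0.1,0],
  [1,0,0,-0.1,0],
  [1,0,0,-0.1,0],
  [1,0,0,-0.1,0],
  [1,0,0,0,0],
])

```text
clock: 72.8
position: [0.5115, 0.1267, 0.1203]
ee_rot: [-0.46, -0.536, -0.461, 0.537]
contact_force: [0.5, -0.4, -0.6]
width: -0.0001
```

```bash
python3 - <<'E'
from h import *
cplan(0,-.1175,.119,-8.83)
E
```

```text
case-frame now [ 0.0002 -0.1252  0.1203]
clock 72.8 pos [0.5115 0.1267 0.1203] yaw -8.77 q [ 0.11  0.38  1.87 -0.    0.9   0.26] width -0.0001 F [ 0.5 -0.4 -0.6]
units t(tool now): [ 0.044 -0.007 -0.258] twist 0.011
units t(after twist): [ 0.044 -0.007 -0.258]
```

Call:
play_rows([
  [1,0,0,-0.08,0],
  [1,0,0,-0.08,0],
  [1,0,0,-0.08,0],
  [1,0,0,0,0],
])

```text
clock: 73.2
position: [0.5121, 0.1323, 0.1201]
ee_rot: [-0.461, -0.535, -0.46, 0.538]
contact_force: [-1.0, -7.7, -2.5]
width: 0.0002
```

Call:
play_rows([
  [1,0,0,-0.05,0],
  [1,0,0,-0.05,0],
  [1,0,0,0,0],
])

```text
clock: 73.5
position: [0.5123, 0.1328, 0.1202]
ee_rot: [-0.463, -0.533, -0.46, 0.539]
contact_force: [-1.3, -16.2, -0.1]
width: -0.0005
```

The stop is at |y|≈0.119, symmetric with latch a. Back off and check everything.

Call:
play_rows([
  [1,0,0,0.3,0],
  [1,0,0,0.6,0],
  [1,0,0,0.8,0],
  [1,-0.5,0,0.6,0],
  [1,-0.9,0,0,0],
  [1,-0.9,0,0,0],
  [1,-0.9,0,0,0],
  [1,-0.9,0,0,0],
  [1,-0.9,0,0,0],
  [1,0,0,0,0],
  [1,0,0,0,0],
])

```text
clock: 74.6
position: [0.5032, 0.0691, 0.2714]
ee_rot: [0.461, 0.537, 0.46, -0.536]
contact_force: [0.7, -1.2, -0.1]
width: -0.0001
```

```bash
python3 - <<'E'
from h import *
cplan(0,-.18,.245,-8.83)
latchpic('w41',(0,150,180,340))
cm,im,d=snap('top','t41')
cv2.imwrite('pics/t41c.png',cv2.resize(im[150:280,80:240,::-1],None,fx=5,fy=4.5,interpolation=cv2.INTER_CUBIC))
P=cloud(cm,d);Q=P-C;L=np.stack([Q[...,:2]@xd,Q[...,:2]@yd,P[...,2]],-1)
m=(abs(L[...,0])<.055)&(abs(L[...,1])<.075)&(L[...,2]>.1)&(L[...,2]<.112)&(d>0)
q=L[m];A=np.c_[q[:,:2],np.ones(len(q))];print('plate',len(q),np.linalg.lstsq(A,q[:,2],rcond=None)[0])
cm,im,d=snap('scene','s41')
cv2.imwrite('pics/s41c.png',cv2.resize(im[100:200,230:340,::-1],None,fx=7,fy=6,interpolation=cv2.INTER_CUBIC))
E
```

```text
case-frame now [ 0.0009 -0.1835  0.2714]
clock 74.6 pos [0.5032 0.0691 0.2714] yaw -8.76 q [-0.    0.2   1.7   0.    1.25  0.15] width -0.0001 F [ 0.7 -1.2 -0.1]
units t(tool now): [ 0.88  -0.03  -0.116] twist 0.012
units t(after twist): [ 0.88  -0.03  -0.116]
mid [(78, [105, 107]), (81, [103, 104]), (84, [102, 103]), (87, [102, 104]), (90, [107, 108]), (93, [108, 109]), (96, [103, 110]), (99, [109, 110]), (102, [72, 74]), (105, [68, 71]), (108, [24, 68]), (111, [0, 22]), (114, [-1, 0]), (117, [-1, 1]), (120, [-1, 1]), (123, [-1, 1]), (126, [-1, 0]), (129, [0, 1]), (132, [-1, 1]), (135, [-1, 0]), (138, [-1, 0]), (141, [-1, 0]), (144, [-1, 0]), (147, [0, 1]), (150, [-1, 0]), (153, [-1, 1]), (156, [0, 1]), (159, [-1, 0]), (162, [-1, 0]), (165, [-1, 1])]
side [(78, [95, 105]), (81, [78, 81]), (84, [78, 79]), (87, [77, 78]), (90, [107, 108]), (93, [107, 109]), (96, [97, 107]), (99, [81, 90]), (102, [71, 78]), (105, [59, 78]), (108, [0, 1]), (111, [-1, 1]), (114, [0, 1]), (117, [0, 0]), (120, [-1, 1]), (123, [-1, 0]), (126, [-1, 1]), (129, [-1, 0]), (132, [-1, 0]), (135, [-1, 1]), (138, [-1, 1]), (141, [-1, 1]), (144, [-1, 0]), (147, [0, 1]), (150, [-1, 0]), (153, [-1, 0]), (156, [-1, 1]), (159, [-1, 0]), (162, [-1, 0]), (165, [-1, 1])]
plate 1576 [0.00258304 0.00551396 0.10518368]
```

View pics/w41c.png

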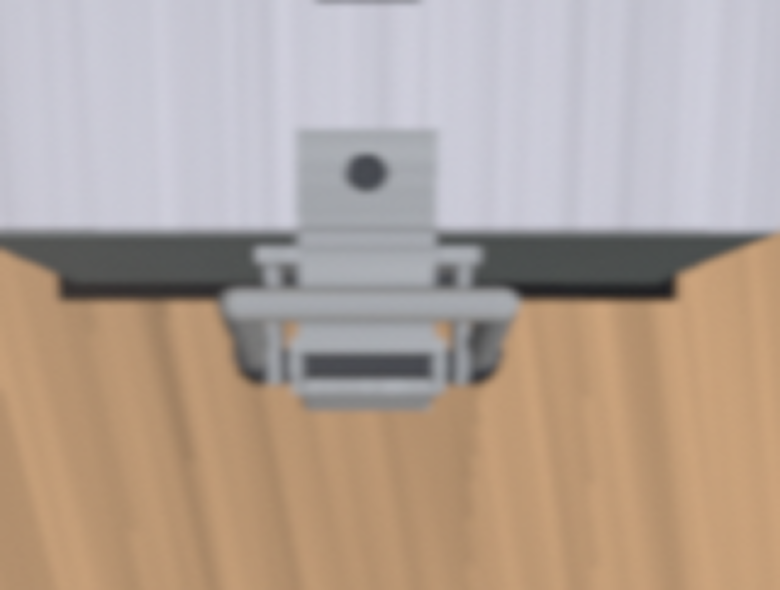

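View pics/s41c.png

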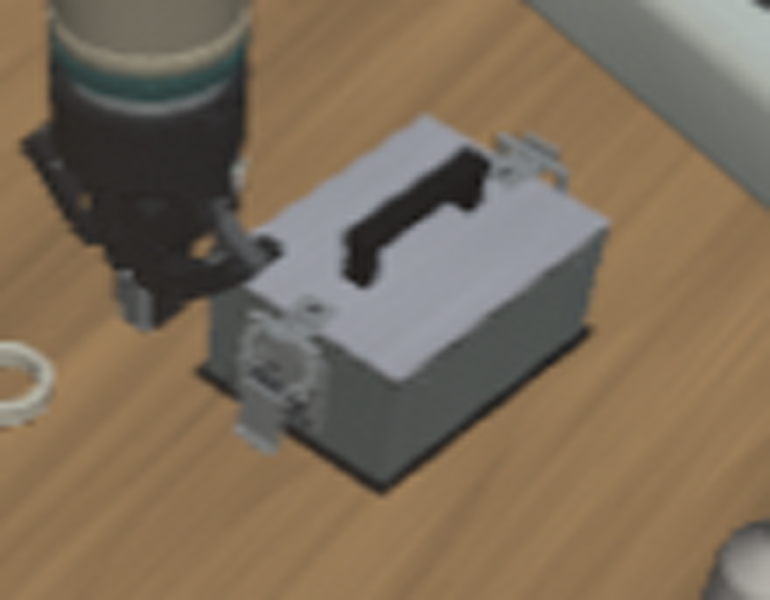

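View pics/t41c.png

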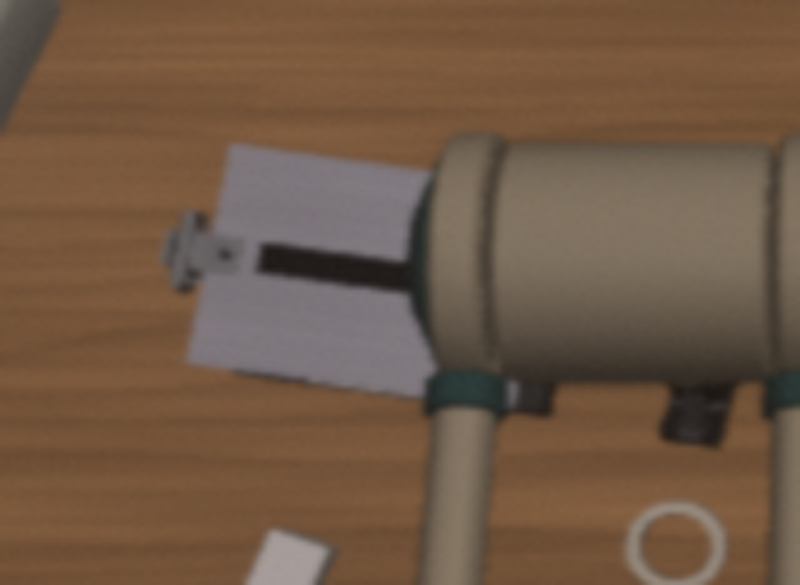

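Latch b is closed: the lever is vertical and the bar is behind the lip at y≈0.0925. One last look at latch a from outside, with the arm well clear.

Call:
play_rows([
  [1,-0.5,0,-0.5,0],
  [1,-0.6,0,-0.9,0],
  [1,-0.6,0,-0.9,0],
  [1,-0.3,0,-0.9,0],
  [1,0,0,-0.9,0],
  [1,0,0,-0.9,0],
  [1,0,0,-0.9,0],
  [1,0,0,-0.9,0],
  [1,0,0,-0.9,0],
  [1,0,0,-0.9,0],
  [1,0,0,-0.9,0],
  [1,0,0,0,0],
  [1,0,0,0,0],
])

```text
clock: 76.05
position: [0.5461, 0.3505, 0.3291]
ee_rot: [-0.461, -0.535, -0.461, 0.538]
contact_force: [-0.5, -0.6, 0.2]
width: 0.0001
```

```bash
python3 - <<'E'
from h import *
cplan(0,.1,.33,-8.83)
cm,im,d=snap('wrist','w42')
cv2.imwrite('pics/w42c.png',cv2.resize(im[130:330,150:370,::-1],(780,590),interpolation=cv2.INTER_CUBIC))
P=cloud(cm,d);Q=P-C;L=np.stack([Q[...,:2]@xd,Q[...,:2]@yd,P[...,2]],-1)
m=(abs(L[...,0])<.009)&(L[...,1]>.083)&(L[...,1]<.14)&(d>0)
for y in np.arange(.083,.13,.003):
    k=m&(L[...,1]>=y)&(L[...,1]<y+.003)
    if k.any(): print(round(y,3),np.percentile(L[...,2][k],[5,50,95]).round(3))
cm,im,d=snap('top','t42')
for q in ['wash_bottle','paste_jar','tape','dish','tweezers','loupe','slide_box','puck']:
    print(q,[(round(r['conf'],2),w(cm,r['location']).round(3)) for r in manip.mark_of('top',q)[:2]])
E
```

```text
case-frame now [1.000e-04 1.012e-01 3.291e-01]
clock 76.05 pos [0.5461 0.3505 0.3291] yaw -8.7 q [ 0.46  0.38  1.29 -0.    1.48  0.62] width 0.0001 F [-0.5 -0.6  0.2]
units t(tool now): [-0.028 -0.003  0.041] twist 0.022
units t(after twist): [-0.028 -0.002  0.041]
0.083 [0.101 0.103 0.103]
0.086 [0.101 0.102 0.103]
0.089 [0.106 0.108 0.305]
0.092 [0.106 0.304 0.31 ]
0.095 [0.105 0.302 0.306]
0.098 [0.071 0.293 0.305]
0.101 [0.071 0.294 0.305]
0.104 [0.067 0.294 0.322]
0.107 [0.022 0.278 0.323]
0.11 [0.263 0.32  0.341]
0.113 [0.279 0.31  0.342]
0.116 [0.322 0.335 0.345]
0.119 [0.323 0.339 0.35 ]
0.122 [-0.002 -0.001  0.351]
0.125 [-0.002 -0.001  0.   ]
0.128 [-0.002 -0.001  0.001]
wash_bottle []
paste_jar [(0.58, array([ 0.371, -0.1  ,  0.   ])), (0.36, array([ 0.748, -0.135, -0.004]))]
tape [(0.72, array([0.383, 0.115, 0.001])), (0.44, array([0.528, 0.248, 0.144]))]
dish [(0.68, array([ 0.748, -0.136, -0.004]))]
tweezers [(0.64, array([0.754, 0.035, 0.003])), (0.6, array([0.548, 0.343, 0.11 ]))]
loupe [(0.81, array([ 0.356, -0.315, -0.003]))]
slide_box [(0.65, array([0.349, 0.318, 0.005])), (0.38, array([0.545, 0.35 , 0.071]))]
puck []
```

View pics/w42c.png

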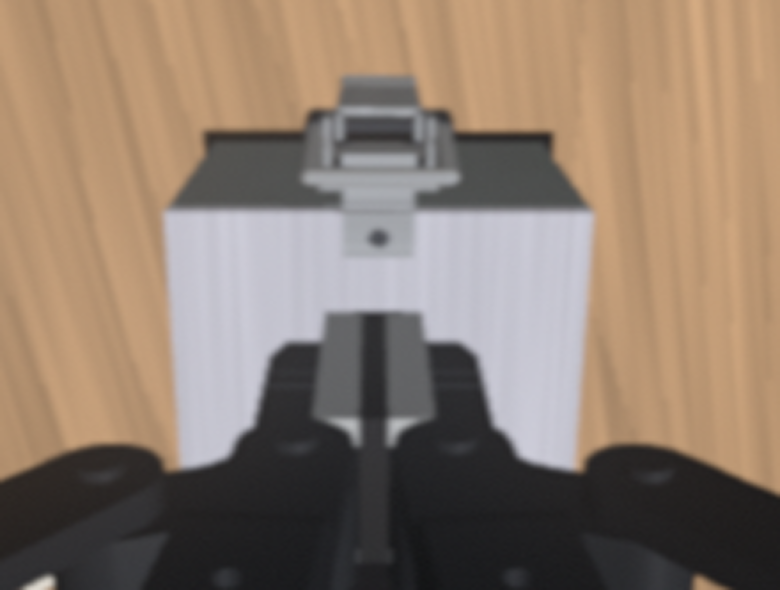

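View pics/t42.png

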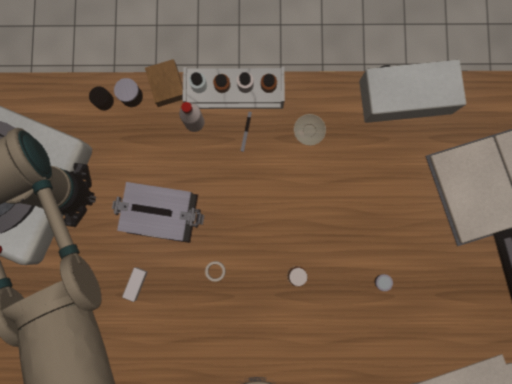

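Both latches are shut: lever a's tip is at y≈0.108, z≈0.022. The bystanders haven't moved, and the arm is clear at 0.33 m. Handing in.

```bash
python3 - <<'E'
from h import *
print(manip.sign_off()); print(manip.get_state()['clock'])
E
```

```text
the job is handed in; nothing more can be done
None
the job is handed in; nothing more can be done
```

The job is done and handed in at about 76 s of the 210 s allowed: all three pucks are in the rack, the lid is on and pressed home, and both latches are shut.

**What I did:** I set the three specimens found on the bench in pockets of their own, polished face up. I lowered the lid on and pressed it home with about 14–24 N while both levers were up. Then I looped and closed each latch.

**What went wrong:** my first sweep at latch b (the −y end) missed its wire loop and knocked the lever down. I gripped the loop, drew the lever back up to about 2.0 rad, and swept the loop over again from both sides of the lever. It then hooked and closed normally.

**Last checks:**
- **Specimens:** with the lid still off, the three tops read about 82.4 mm, against 83 mm expected. They can't be seen now that the lid is on.
- **Lid:** the wrist camera measured the plate top at 104.5 mm (105 expected) and level within 0.001 rad before latching. Afterwards the top camera, with the arm partly hiding the lid, gave 105.2 mm and about 0.006 rad. The limit is 0.02 rad.
- **Latches:** both cross-bars lie behind their lips, about 92 mm out. Both levers stand vertical with their outer faces about 108 mm out.
- **Bystanders:** every detected item was within a few millimetres of where it started. The network missed the wash bottle in the last top picture, but it shows there where it was at the start.

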